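Shelve the full tangram set, cart off the short one

ROBOT

A 7-joint arm with a two-finger parallel gripper is mounted at the origin on the work surface. World frame = base frame: x ahead of the robot, y to its left, z up, the work surface at z = 0. Lengths are in m, angles in rad, forces in N, time in s.
With the tool pointing down it reaches from about 0.425 to 0.875 m from the base axis. Payload 4.7 kg.
Tool frame: the origin (TCP) lies midway between the tips of the shut fingers; the grasp point (between the pads) lies 19 mm behind it; x points along the fingers, y is the direction in which the jaws open and shut, and the axes are right-handed (so a half turn about x gives the same grasp; the last joint's range is limited). The gripper opens to 87 mm and grips with 3 to 60 N. Pads are 19 mm wide; open, the fingers measure 117 mm over their backs; the gripper's body (75 mm by 190 mm) begins 51 mm behind the grasp point.
Start: joints at [-1.168, 0.321, -0.07, 1.45, 0.023, 1.371, -0.057], TCP at [0.246, 0.601, 0.223] pointing down, gripper open.
Joint ranges: [-2.86, 2.86], [-0.3, 2.09], [-1.38, 1.24], [0.06, 2.45], [-1.56, 4.7], [0.09, 2.05], [-2.69, 2.69]. Speed limits (rad/s): [2.57, 2.57, 3.14, 3.14, 3.14, 3.14, 3.14].

INTERFACE

Orientations are given as a rotation vector (axis times angle).
In Python, from bench import ctrl gives the robot as it stands. The module is installed in compiled form; this text tells all that it offers.
- The arm moves only by the shell command python3 -m jog 'ROWS' [FORCE]. ROWS is JSON, a list of rows, each an object with "rot": the turn, a rotation vector about the tool's x, y, z in units of 5 degrees (1.0 is 5 degrees), a list of three; "travel": the shift along the tool's x, y, z in units of 0.3 m (1.0 is 0.3 m), a list of three; "jaw": the closure, from -1 (fully open) to 1 (shut), so that 0 is half open. In form: [{"rot": [ax, ay, az], "travel": [tx, ty, tz], "jaw": jaw}, ...]. A call has 1 to 8 rows; each row shifts and turns the commanded pose from where the row before left it, along the tool's axes as they then stand; what a row does not reach is not made up. A row lasts 1/10 s, in which the tool goes at most 50 mm and 8.59 degrees, less where a joint would pass 70% of its speed; a pose out of reach is approached as far as the arm can. A call with a number of a shift or a turn outside -1 to 1 is refused whole. A call with a gripper value outside its range is refused whole. The fingers move at their own pace and stop on an object; FORCE is the grip in N (left out, the last holds). Time passes only in rows, so rows that do not move let the fingers close. It gives the time, the measured TCP pose, the force and the opening at its end, in the units of the state.
- ctrl.get_state(): the state, without advancing time (a new reading comes with each control period).
- ctrl.get_image(name): name is "scene" or "top"; returns the picture (420x560x3 uint8, red, green, blue); there is no depth.
- ctrl.camera_model(name): a dict with "mtx" (3x3 intrinsics, pixels), "k1" (the pictures are not rectified: a ray, as slopes to the right and down, at radius r is drawn at 1 + k1 r^2 times it, then the intrinsics apply), "extrinsics" (4x4, takes a point from world to camera coordinates). Camera axes: x right, y up, looking along -z (the intrinsics and any distortion apply to the point x, -y, -z); pixel columns grow to the right and rows downward; lengths in m; the calibration is good to about 2 mm. A picture is of the moment at which its call begins. camera_model takes no time and is no camera call.
- ctrl.close_job(): hands the job in, once; it reports no verdict.
The state is a dict: "time": time; "joint_positions": joint angles; "qd": joint speeds; "joint_torque": joint torques, N m; "position": TCP position; "tool_rot": TCP orientation; "ft_force": force on the tool from outside, world axes, zero at the start; "torque": the same for the moment, N m; "grip_width": opening from 0.0 (shut) to 1.0 (fully open).
Only numpy, scipy, OpenCV 4.12 (cv2) and the standard library are available. Lean on these libraries where they do the work, as an engineer would, in place of code of your own. Each camera call takes 0.05 s, during which the arm holds its last target.

TASK

The two wooden tangram boxes look alike, but one set is complete and the other has tiles missing, so it is lighter: lift each in turn to feel which is the heavier. Put the heavier box flat on the pull-out tray and slide the tray fully home into its cubby with the box on it, and stand the lighter box flat in the bed of the dump cart. Keep the boxes upright, leave the cart about where it is, and leave the other things on the shelf undisturbed.

Things in the scene. Friction and masses are not known exactly. Their poses are not given: they have to be found in the camera images.
- box_a: One of two look-alike closed wooden tile boxes (lid fixed), 60 mm (own x, grip here) by 140 mm (own y) by 54 mm high, a dark seam under the lid and an inlaid tangram square on it. Origin: centre of underside, z up. One box (either name, either place) holds a full set; the other is about 0.2 kg lighter (each under 0.6 kg) and nothing outside shows it. Contents can shift 2 mm.
- box_b: One of two look-alike closed wooden tile boxes (lid fixed), 60 mm (own x, grip here) by 140 mm (own y) by 54 mm high, a dark seam under the lid and an inlaid tangram square on it. Origin: centre of underside, z up. One box (either name, either place) holds a full set; the other is about 0.2 kg lighter (each under 0.6 kg) and nothing outside shows it. Contents can shift 2 mm.
- cubby: Low fixed cedar cubby, 160 mm deep (x), 236 mm wide (y), 92 mm high, open at its front (-x) face; roof underside 80 mm above the shelf top, roof 12 mm thick. Origin: centre of its underside; its -x axis points out of the opening, the way the tray pulls out.
- tray (a joint): How far the wooden tray is pulled out of the cubby, m: 0 fully home, 0.16 fully out (stops at both ends). It slides along the cubby's -x axis with about 1.5 N of friction and stays where it is left. It starts within 20 mm of home; out by 0.14 or more its whole inside lies clear of the roof.
- tray_floor (a point): Centre of the tray's inner floor (11 mm above the shelf top), moves with the tray; axes as the cubby's. The inside is 129 mm deep (x) by 184 mm wide (y), so the box lies with its length along y. Walls are 8 mm thick, rising 17 mm above this floor; a box on it passes under the cubby roof with 15 mm to spare.
- tray_handle (a point): Middle of the tray's steel pull: a level round bar 12 mm thick, 100 mm long along the cubby's y axis, 80 mm above the shelf top, 60 mm in front of the tray's front board (132 mm to -x of tray_floor) on two bent arms at its ends. Free all round: pinch it from above, or push it from the front.
- cart: Yellow plastic toy dump cart, loose, 0.9 kg, 205 mm long (own x) by 140 mm wide (own y), open bed on four wheels that do not turn; a 20 mm tow loop sticks out at its -x end. Bed rim 77 mm above the shelf top. Origin: centre underneath at wheel-bottom height.
- cart_bed (a point): Centre of the cart's flat bed floor, 52 mm above the shelf top, axes as the cart's. The inside is 191 mm (x) by 126 mm (y), so the box lies with its length along the cart's x. Walls 7 mm thick rise 25 mm above this floor.
- frog: Bystander: ceramic frog, 58 mm across, 76 mm high, origin centre of underside.
- bell: Bystander: stainless steel hand bell with an upright wooden handle, 54 mm across, 83 mm high, origin centre of underside.
- dish: Bystander: white ceramic bowl 90 mm across, 30 mm high, holding the glass ball; origin centre of underside.
- ball_center (a point): Bystander: centre of the green glass ball, 56 mm across, resting in the dish.
- arch: Bystander: wooden arch block, 85 mm (x) by 30 mm (y) by 65 mm high, origin centre of underside.
- jar: Bystander: terracotta jar with pencils, 72 mm across, 95 mm high (165 mm with pencils), origin centre of underside.
Mind the look-alikes: they are no part of the job. Leave any green or pink look-alike of the box_b alone.

How it is judged:
On the way, in this order (a step that is already met when the one before it is completed fails the run):
1. the tray is pulled out far enough to load it (value of joint tray above 0.11 m), for 0.1 s.
2. the heavier box stands flat on the tray, let go (((x of box_a in the frame of tray_floor between -0.045 and 0.045 m and y of box_a in the frame of tray_floor between -0.065 and 0.065 m and z of box_a in the frame of tray_floor between -0.006 and 0.006 m and angle between box_a's own z axis and vertical below 0.08 rad and contact force between box_a and cubby above 3.3 N and contact force between box_a and the fingers below 0.3 N) or (x of box_b in the frame of tray_floor between -0.045 and 0.045 m and y of box_b in the frame of tray_floor between -0.065 and 0.065 m and z of box_b in the frame of tray_floor between -0.006 and 0.006 m and angle between box_b's own z axis and vertical below 0.08 rad and contact force between box_b and cubby above 3.3 N and contact force between box_b and the fingers below 0.3 N))), for 0.3 s.
At the end, for the whole second after the job is handed in: The heavier box stands flat inside the tray and the tray is home (within 10 mm); the lighter box stands flat on the floor of the cart's bed, inside its walls; both let go and at rest (((x of box_a in the frame of tray_floor between -0.045 and 0.045 m and y of box_a in the frame of tray_floor between -0.065 and 0.065 m and z of box_a in the frame of tray_floor between -0.006 and 0.006 m and angle between each of box_a, box_b's own z axis and vertical below 0.08 rad and contact force between box_a and cubby above 3.3 N and x of box_b in the frame of cart_bed between -0.07 and 0.07 m and y of box_b in the frame of cart_bed between -0.045 and 0.045 m and z of box_b in the frame of cart_bed between -0.006 and 0.006 m) or (x of box_b in the frame of tray_floor between -0.045 and 0.045 m and y of box_b in the frame of tray_floor between -0.065 and 0.065 m and z of box_b in the frame of tray_floor between -0.006 and 0.006 m and angle between each of box_b, box_a's own z axis and vertical below 0.08 rad and contact force between box_b and cubby above 3.3 N and x of box_a in the frame of cart_bed between -0.07 and 0.07 m and y of box_a in the frame of cart_bed between -0.045 and 0.045 m and z of box_a in the frame of cart_bed between -0.006 and 0.006 m)) and value of joint tray below 0.01 m and linear speed of each of box_a, box_b, cart below 0.02 m/s); the robot touches nothing.
It fails at once if the frog, bell, dish, arch block or pencil jar is shoved more than 30 mm or tipped over (distance of any of frog, bell, dish, arch, jar from where it was at the start of the episode above 0.03 m or angle between any of frog, bell, dish, arch, jar's own z axis and vertical above 0.5 rad).
It fails at once if the glass ball leaves its dish (distance between ball_center and dish above 0.06 m).
It fails at once if a tile box is tipped over (more than about 35 degrees) (angle between any of box_a, box_b's own z axis and vertical above 0.6 rad).
It fails at once if the cart is shoved more than 60 mm or tipped (distance of cart from where it was at the start of the episode above 0.06 m or angle between cart's own z axis and vertical above 0.35 rad).
It also fails if it takes over 72 s, if anything falls off the work surface, if the arm or the gripper's body presses on something with over 40 N, if the wrist force passes 120 N, or if a joint passes its speed limit or range.

## Working session

There is one attempt and no reset: what is moved stays moved. The work goes in short steps, Python scripts to look and compute and a shell command to move; the robot and the scene stay as the last step left them, time stands still between calls to the robot, and variables do not carry over. Pictures are saved under pics/ and viewed, and the job is handed in when it is done.

```bash
mkdir -p pics; python3 - <<'E'
from bench import ctrl
import cv2, numpy as np
np.set_printoptions(precision=4,suppress=True)
for n in ("scene","top"):
    im=ctrl.get_image(n); cv2.imwrite(f"pics/{n}0.png",im[:,:,::-1])
    m=ctrl.camera_model(n); print(n,m)
s=ctrl.get_state(); print(s)
E
```

```text
scene {'mtx': array([[387.0867,   0.    , 278.7216],
       [  0.    , 387.0867, 204.9184],
       [  0.    ,   0.    ,   1.    ]]), 'k1': -0.11187255302811924, 'extrinsics': array([[ 0.4857,  0.8739, -0.0193, -0.191 ],
       [-0.52  ,  0.3067,  0.7972,  0.2086],
       [ 0.7026, -0.3772,  0.6034, -1.3734],
       [ 0.    ,  0.    ,  0.    ,  1.    ]])}
top {'mtx': array([[436.5028,   0.    , 279.5566],
       [  0.    , 436.5028, 213.2034],
       [  0.    ,   0.    ,   1.    ]]), 'k1': -0.1145010498967612, 'extrinsics': array([[-0.0176, -0.9998, -0.006 , -0.0589],
       [ 0.9755, -0.0185,  0.2191, -0.5308],
       [-0.2191, -0.002 ,  0.9757, -1.1725],
       [ 0.    ,  0.    ,  0.    ,  1.    ]])}
{'time': 0.1, 'joint_positions': array([-1.1679,  0.3217, -0.0701,  1.4516,  0.0226,  1.3708, -0.0569]), 'qd': array([ 0.0009, -0.0016, -0.0004, -0.0021,  0.0009, -0.0008,  0.0003]), 'joint_torque': array([  0.0001, -49.257 ,  -0.4058, -31.34  ,  -0.0643,   0.0395,
         0.0001]), 'position': array([0.2463, 0.601 , 0.2215]), 'tool_rot': array([ 0.3036,  1.5494, -0.3064]), 'ft_force': array([-0.6628,  0.6475,  0.1547]), 'torque': array([ 0.0024,  0.017 , -0.0106]), 'grip_width': 0.9989683111561684}
```

View pics/scene0.png

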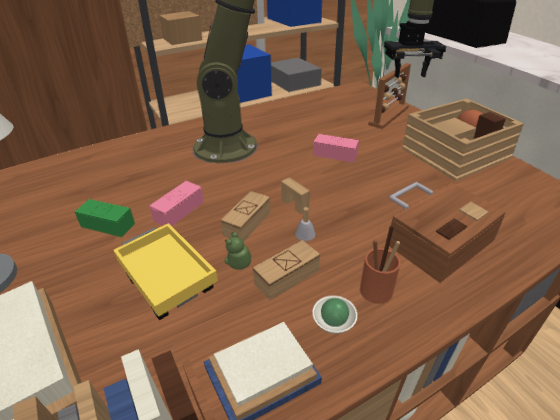

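View pics/top0.png

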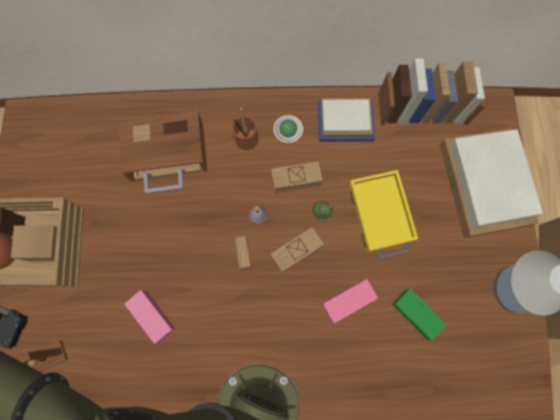

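The top view shows wooden boxes with the inlaid square at (297,176) and (298,249). The look-alikes to ignore are pink at (148,316) and (351,301), and green at (419,314). Also visible are the cubby at (165,145) with its pull at (163,181), the cart at (384,211), bell (258,214), frog (323,210), arch (243,252), jar (246,132) and dish (288,129).

```bash
cat > h.py <<'E'
import numpy as np, cv2
from bench import ctrl
from scipy.spatial.transform import Rotation as R
np.set_printoptions(precision=4,suppress=True)
def cam(n):
    m=ctrl.camera_model(n); return m["mtx"],m["k1"],m["extrinsics"]
def unproj(n,px,z):
    K,k1,E=cam(n); px=np.atleast_2d(np.array(px,float))
    d=np.array([k1,0,0,0.])
    u=cv2.undistortPoints(px.reshape(-1,1,2),K,d,None,None)[:,0]
    # iterative
    r=np.c_[u[:,0],-u[:,1],-np.ones(len(u))]
    Rw=E[:3,:3].T; c=-Rw@E[:3,3]; w=r@Rw.T
    t=(z-c[2])/w[:,2]; return c+w*t[:,None]
def proj(n,P):
    K,k1,E=cam(n); P=np.atleast_2d(P)@E[:3,:3].T+E[:3,3]
    s=np.c_[P[:,0]/-P[:,2],-P[:,1]/-P[:,2]]; r2=(s**2).sum(1,keepdims=True)
    s=s*(1+k1*r2); return s@K[:2,:2].T+K[:2,2]
def crop(n,x0,y0,w,h,f,name,draw=None,im=None):
    if im is None: im=ctrl.get_image(n)[:,:,::-1]
    c=cv2.resize(im[y0:y0+h,x0:x0+w],None,fx=f,fy=f,interpolation=cv2.INTER_CUBIC)
    for poly in (draw or []):
        q=((np.array(poly)-[x0,y0]+0.5)*f).astype(int)
        cv2.polylines(c,[q],True,(0,0,255),1)
    cv2.imwrite(f"pics/{name}.png",c)
def st():
    s=ctrl.get_state(); Rm=R.from_rotvec(s["tool_rot"]).as_matrix()
    print("t",s["time"],"p",s["position"],"F",s["ft_force"],"w",s["grip_width"]); print("x",Rm[:,0],"y",Rm[:,1],"z",Rm[:,2],"q",s["joint_positions"]); return s,Rm
E
python3 - <<'E'
from h import *
im=cv2.imread("pics/top0.png")
crop("top",100,90,200,120,4,"c1",im=im)
crop("top",220,150,200,120,4,"c2",im=im)
st()
E
```

```text
t 0.1 p [0.2463 0.601  0.2215] F [-0.6628  0.6475  0.1547] w 0.9989683111561684
x [-0.0006 -0.0017 -1.    ] y [ 0.3791  0.9254 -0.0018] z [ 0.9254 -0.3791  0.0001] q [-1.1679  0.3217 -0.0701  1.4516  0.0226  1.3708 -0.0569]
```

View pics/c1.png

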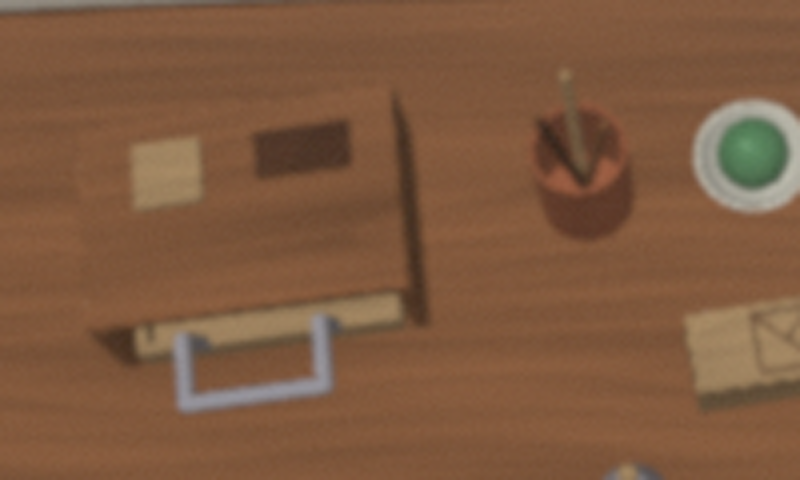

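View pics/c2.png

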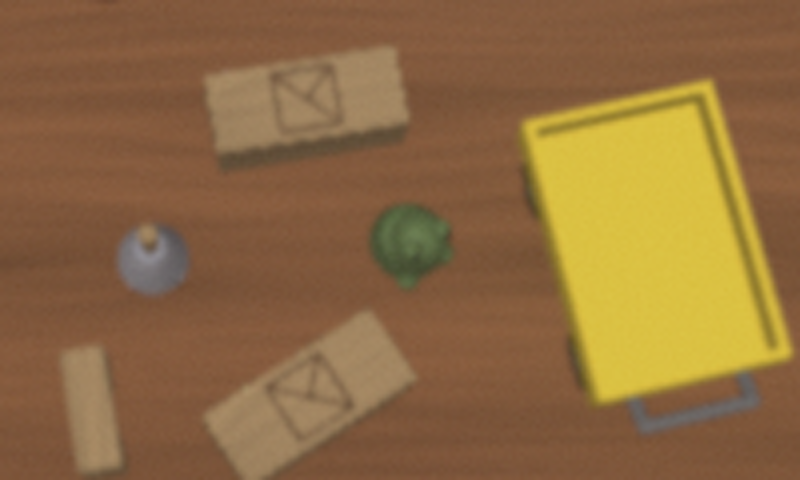

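```bash
cat > fit.py <<'E'
from h import *
from scipy.optimize import least_squares
def rect(p,lx,ly):
    x,y,a=p[:3]; c,s=np.cos(a),np.sin(a)
    L=np.array([[lx,ly],[-lx,ly],[-lx,-ly],[lx,-ly]])/2
    return L@np.array([[c,s],[-s,c]])+[x,y]
def fitrect(P,lx,ly,g):
    best=None
    f=lambda p:(rect(p,lx,ly)-P[:,:2]).ravel()
    r=least_squares(f,g); return r.x,np.abs(r.fun).max()
def P3(r,z): return np.c_[r,np.full(len(r),z)]
E
python3 - <<'E'
from fit import *
im=cv2.imread("pics/top0.png")
o=np.array([220,150])
def U(c,z,o=o): return unproj("top",np.array(c)/4.+o-0.5,z)
# order: (+x,+y),(-x,+y),(-x,-y),(+x,-y)  x ahead(up in image), y left
b1=U([(206,75),(217,153),(409,125),(394,46)],.054)
b2=U([(204,418),(250,487),(415,378),(371,311)],.054)
print(b1,b2)
r1=fitrect(b1,.06,.14,[*b1.mean(0)[:2],0]);r2=fitrect(b2,.06,.14,[*b2.mean(0)[:2],0.5])
print(r1,r2)
ct=U([(522,122),(597,405),(793,355),(712,80)],.077)
# cart: own -x (loop) is toward robot; width y
print(ct)
rc=fitrect(ct,.205,.14,[*ct.mean(0)[:2],0.2]); print("cart",rc)
d=[proj("top",P3(rect(r1[0],.06,.14),.054)),proj("top",P3(rect(r2[0],.06,.14),.054)),proj("top",P3(rect(rc[0],.205,.14),.077)),proj("top",P3(rect(rc[0],.191,.126),.052))]
crop("top",220,150,200,120,4,"c2d",d,im=im)
o2=np.array([100,90])
# handle outer corners bar centreline at z .08
hb=U([(183,406),(328,388)],.08,o2); print("handle",hb,np.linalg.norm(hb[0]-hb[1]))
rf=U([(78,135),(85,315),(410,290),(392,90)],.092,o2); print("roof",rf)
rr=fitrect(rf,.16,.236,[*rf.mean(0)[:2],0]);print(rr)
rr2=fitrect(rf[[1,1,2,2]],.16,.236,rr[0])
d=[proj("top",P3(rect(rr[0],.16,.236),.092)),proj("top",hb)]
crop("top",100,90,200,120,4,"c1d",d,im=im)
for n,c,z in (("bell",(154,222),.083),("frog",(410,240),.06),("arch",(91,410),.065)): print(n,U([c],z))
for n,c,z in (("jar",(580,150),.095),("dish",(752,156),.03)): print(n,U([c],z,o2))
E
```

```text
[[ 0.6648 -0.0461  0.054 ]
 [ 0.6058 -0.0533  0.054 ]
 [ 0.6242 -0.1919  0.054 ]
 [ 0.6845 -0.1834  0.054 ]] [[ 0.415  -0.0414  0.054 ]
 [ 0.3667 -0.0724  0.054 ]
 [ 0.4403 -0.189   0.054 ]
 [ 0.4884 -0.1598  0.054 ]]
(array([ 0.6448, -0.1187,  0.1359]), np.float64(0.0008658622926093207)) (array([ 0.4276, -0.1157,  0.5589]), np.float64(0.0019569892170038794))
[[ 0.6181 -0.2699  0.077 ]
 [ 0.4156 -0.3109  0.077 ]
 [ 0.4471 -0.4502  0.077 ]
 [ 0.6474 -0.4088  0.077 ]]
cart (array([ 0.532 , -0.3599,  0.206 ]), np.float64(0.0018380328526704237))
handle [[0.5967 0.3117 0.08  ]
 [0.6075 0.2075 0.08  ]] 0.10469109280017377
roof [[0.8028 0.3998 0.092 ]
 [0.6627 0.3837 0.092 ]
 [0.675  0.1485 0.092 ]
 [0.8304 0.1662 0.092 ]]
(array([0.7427, 0.2746, 0.0937]), np.float64(0.010608263588885114))
bell [[ 0.5486 -0.0092  0.083 ]]
frog [[ 0.5377 -0.1887  0.06  ]]
arch [[0.4205 0.0361 0.065 ]]
jar [[0.7777 0.0278 0.095 ]]
dish [[ 0.7988 -0.0973  0.03  ]]
```

View pics/c2d.png

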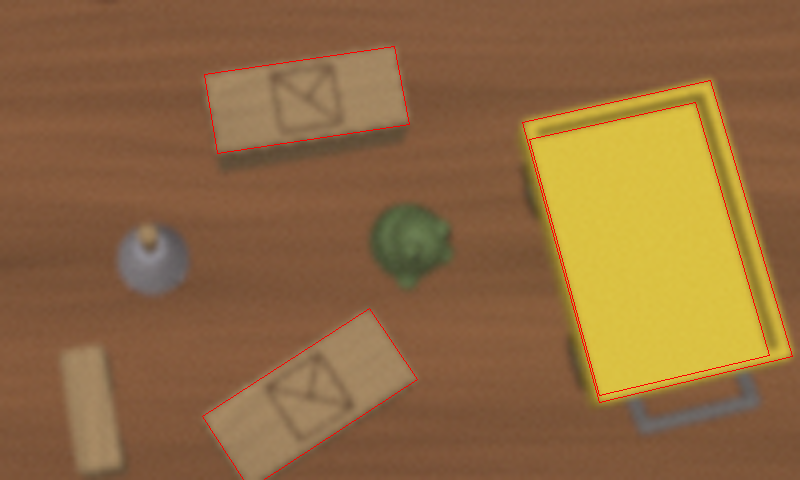

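View pics/c1d.png

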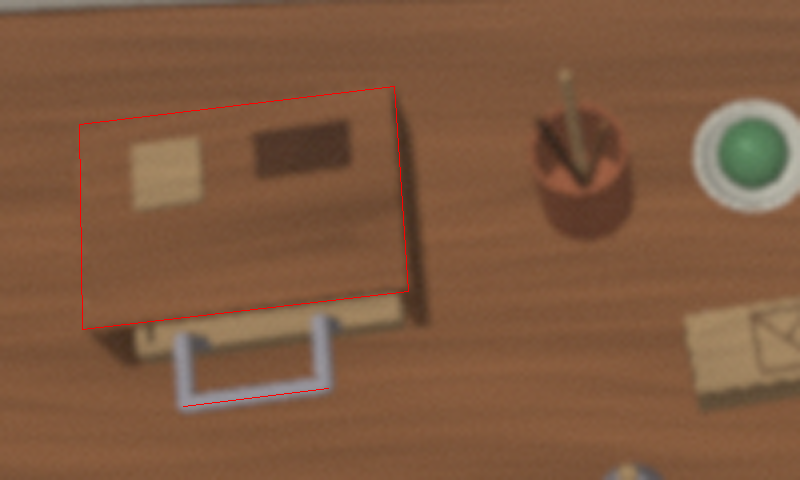

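```bash
cat > plan.py <<'E'
from h import *
import sys,json
# suggests rounded tool-frame steps from the measured pose to a world target: x y z yaw_deg(of tool y) maxstep
def plan(x,y,z,yaw,ms=.04):
    s=ctrl.get_state(); p=s["position"]; Rm=R.from_rotvec(s["tool_rot"]).as_matrix()
    t=np.array([x,y,z]); a=np.radians(yaw)
    T=np.c_[[0,0,-1],[np.cos(a),np.sin(a),0],[np.sin(a),-np.cos(a),0]]
    rv=R.from_matrix(Rm.T@T).as_rotvec(); ang=np.degrees(np.linalg.norm(rv))
    n=int(max(1,np.ceil(np.linalg.norm(t-p)/ms),np.ceil(ang/4.95)))
    print("n",n,"dist",t-p,"rotvec deg",np.degrees(rv))
    rr=np.degrees(rv)/5/n
    for i in range(n):
        Rc=Rm@R.from_rotvec(rv*i/n).as_matrix()
        print(i,"rot",np.round(rr,2),"travel",np.round(Rc.T@((t-p)/n)/.3,3))
if __name__=="__main__": plan(*map(float,sys.argv[1:]))
E
python3 plan.py .602 .2596 .2 5.6
```

```text
n 13 dist [ 0.3557 -0.3414 -0.0215] rotvec deg [62.1245  0.0602  0.088 ]
0 rot [0.96 0.   0.  ] travel [ 0.006 -0.046  0.118]
1 rot [0.96 0.   0.  ] travel [ 0.006 -0.036  0.121]
2 rot [0.96 0.   0.  ] travel [ 0.006 -0.026  0.124]
3 rot [0.96 0.   0.  ] travel [ 0.006 -0.016  0.125]
4 rot [0.96 0.   0.  ] travel [ 0.006 -0.005  0.126]
5 rot [0.96 0.   0.  ] travel [0.006 0.005 0.126]
6 rot [0.96 0.   0.  ] travel [0.006 0.016 0.125]
7 rot [0.96 0.   0.  ] travel [0.006 0.026 0.124]
8 rot [0.96 0.   0.  ] travel [0.006 0.036 0.121]
9 rot [0.96 0.   0.  ] travel [0.006 0.046 0.118]
10 rot [0.96 0.   0.  ] travel [0.006 0.056 0.113]
11 rot [0.96 0.   0.  ] travel [0.006 0.065 0.108]
12 rot [0.96 0.   0.  ] travel [0.006 0.074 0.103]
```

```bash
python3 -m jog '[{"rot":[0.96,0,0],"travel":[0,-0.046,0.118],"jaw":0},{"rot":[0.96,0,0],"travel":[0,-0.036,0.121],"jaw":0},{"rot":[0.96,0,0],"travel":[0,-0.026,0.124],"jaw":0},{"rot":[0.96,0,0],"travel":[0,-0.016,0.125],"jaw":0},{"rot":[0.96,0,0],"travel":[0,-0.005,0.126],"jaw":0},{"rot":[0.96,0,0],"travel":[0,0.005,0.126],"jaw":0},{"rot":[0.96,0,0],"travel":[0,0.016,0.125],"jaw":0}]' 20
python3 plan.py .602 .2596 .2 5.6
```

```text
time: 0.8
position: [0.4386, 0.4167, 0.2222]
tool_rot: [0.762, 1.433, -0.763]
ft_force: [0.9, 0.8, -0.3]
grip_width: 0.52
n 6 dist [ 0.1634 -0.1571 -0.0222] rotvec deg [28.3287  0.013   0.0326]
0 rot [0.94 0.   0.  ] travel [0.012 0.027 0.123]
1 rot [0.94 0.   0.  ] travel [0.012 0.037 0.12 ]
2 rot [0.94 0.   0.  ] travel [0.012 0.046 0.117]
3 rot [0.94 0.   0.  ] travel [0.012 0.056 0.113]
4 rot [0.94 0.   0.  ] travel [0.012 0.065 0.108]
5 rot [0.94 0.   0.  ] travel [0.012 0.074 0.102]
```

```bash
python3 -m jog '[{"rot":[0.94,0,0],"travel":[0.012,0.027,0.123],"jaw":0},{"rot":[0.94,0,0],"travel":[0.012,0.037,0.12],"jaw":0},{"rot":[0.94,0,0],"travel":[0.012,0.046,0.117],"jaw":0},{"rot":[0.94,0,0],"travel":[0.012,0.056,0.113],"jaw":0},{"rot":[0.94,0,0],"travel":[0.012,0.065,0.108],"jaw":0},{"rot":[0.94,0,0],"travel":[0.012,0.074,0.102],"jaw":0},{"rot":[0,0,0],"travel":[0,0,0],"jaw":0}]'
python3 plan.py .602 .2596 .063 5.6
```

```text
time: 1.5
position: [0.6058, 0.2542, 0.1997]
tool_rot: [1.137, 1.247, -1.143]
ft_force: [-0.3, -0.5, -1.1]
grip_width: 0.497
n 4 dist [-0.0038  0.0054 -0.1367] rotvec deg [-0.3127  0.3122 -0.0319]
0 rot [-0.02  0.02 -0.  ] travel [ 0.114 -0.003 -0.005]
1 rot [-0.02  0.02 -0.  ] travel [ 0.114 -0.003 -0.005]
2 rot [-0.02  0.02 -0.  ] travel [ 0.114 -0.003 -0.005]
3 rot [-0.02  0.02 -0.  ] travel [ 0.114 -0.003 -0.005]
```

```bash
python3 -m jog '[{"rot":[0,0,0],"travel":[0.1,-0.012,-0.019],"jaw":0},{"rot":[0,0,0],"travel":[0.12,0,0],"jaw":0},{"rot":[0,0,0],"travel":[0.12,0,0],"jaw":0},{"rot":[0,0,0],"travel":[0.11,0,0],"jaw":0},{"rot":[0,0,0],"travel":[0,0,0],"jaw":0}]'
python3 - <<'E'
from h import *
st(); crop("scene",340,130,200,150,4,"h1")
E
```

```text
time: 2.0
position: [0.5932, 0.2661, 0.0602]
tool_rot: [1.124, 1.261, -1.141]
ft_force: [-1.2, -0.1, -0.3]
grip_width: 0.5
t 2.0 p [0.5932 0.2661 0.0602] F [-1.1513 -0.1394 -0.3291] w 0.5004969394367
x [-0.0099 -0.0048 -0.9999] y [ 0.9945  0.1044 -0.0103] z [ 0.1045 -0.9945  0.0037] q [-0.6911  0.456   0.2931  1.6274 -0.1436  1.0905 -0.2538]
```

View pics/h1.png

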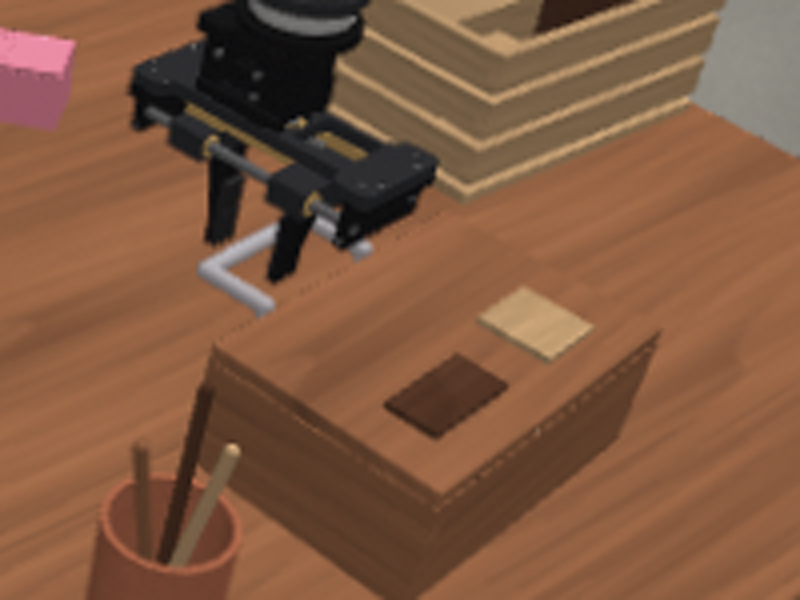

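The fingers straddle the bar (crop ~(240,250)), about 8 mm off centre towards the robot. I'll centre them and close.

```bash
python3 -m jog '[{"rot":[0,0,0],"travel":[0,0.025,0.02],"jaw":0},{"rot":[0,0,0],"travel":[0,0,0],"jaw":0.4},{"rot":[0,0,0],"travel":[0,0,0],"jaw":1},{"rot":[0,0,0],"travel":[0,0,0],"jaw":1},{"rot":[0,0,0],"travel":[0,0,0],"jaw":1}]' 30; python3 plan.py .602 .2596 .063 5.6
```

```text
time: 2.55
position: [0.6061, 0.2624, 0.0667]
tool_rot: [1.133, 1.256, -1.132]
ft_force: [-0.3, -0.0, -0.4]
grip_width: 0.221
n 1 dist [-0.0041 -0.0028 -0.0037] rotvec deg [ 0.3388 -0.0398 -0.048 ]
0 rot [ 0.07 -0.01 -0.01] travel [ 0.012 -0.015  0.008]
```

```bash
python3 -m jog '[{"rot":[0,0,0],"travel":[0,0,0],"jaw":1},{"rot":[0,0,0],"travel":[0,0,0],"jaw":1},{"rot":[0,0,0],"travel":[0,0,0],"jaw":1}]' 30; python3 plan.py .602 .2596 .063 5.6
```

```text
time: 2.85
position: [0.6036, 0.2621, 0.0663]
tool_rot: [1.129, 1.26, -1.136]
ft_force: [-6.3, -1.5, 5.9]
grip_width: 0.125
n 1 dist [-0.0016 -0.0025 -0.0033] rotvec deg [0.3762 0.0077 0.2819]
0 rot [0.08 0.   0.06] travel [ 0.011 -0.006  0.008]
```

```bash
python3 -m jog '[{"rot":[0,0,0],"travel":[0,-0.03,0],"jaw":1},{"rot":[0,0,0],"travel":[0,-0.08,0],"jaw":1},{"rot":[0,0,0],"travel":[0,-0.1,0],"jaw":1},{"rot":[0,0,0],"travel":[0,-0.1,0],"jaw":1},{"rot":[0,0,0],"travel":[0,-0.1,0],"jaw":1},{"rot":[0,0,0],"travel":[0,-0.07,0],"jaw":1},{"rot":[0,0,0],"travel":[0,0,0],"jaw":1},{"rot":[0,0,0],"travel":[0,0,0],"jaw":1}]'
python3 - <<'E'
from h import *
st(); crop("top",100,90,200,150,4,"h2")
E
```

```text
time: 3.65
position: [0.462, 0.2455, 0.0662]
tool_rot: [1.131, 1.256, -1.134]
ft_force: [-0.7, -5.2, 3.0]
grip_width: 0.128
t 3.65 p [0.462  0.2455 0.0662] F [-0.6742 -5.2432  3.0265] w 0.12765305948574254
x [-0.0007 -0.0017 -1.    ] y [ 0.9947  0.1033 -0.0008] z [ 0.1033 -0.9947  0.0016] q [-0.7988  0.192   0.2838  1.9514 -0.0619  1.008  -0.3833]
```

View pics/h2.png

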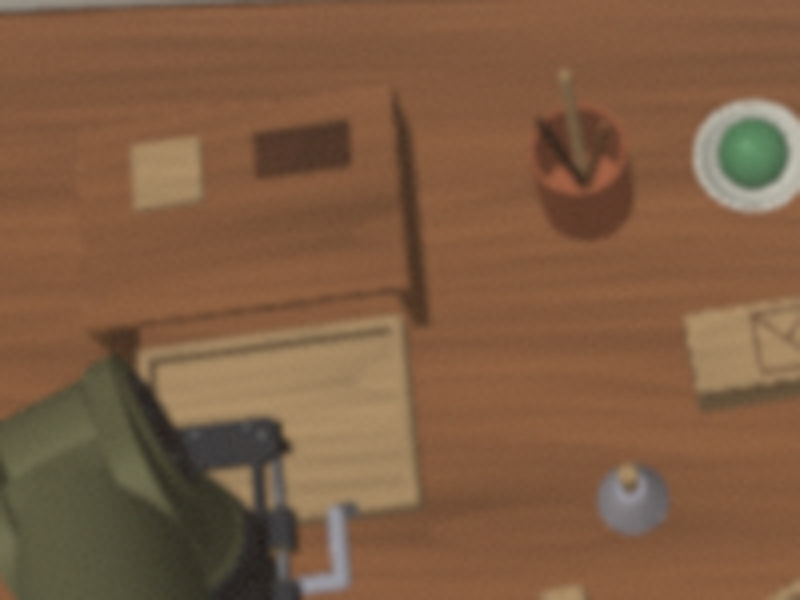

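The tray is out: its floor and back wall are clear of the roof (back wall at crop ~(270,340)). I'll release it and go to the far box.

```bash
python3 -m jog '[{"rot":[0,0,0],"travel":[0,0,0],"jaw":0},{"rot":[0,0,0],"travel":[0,0,0],"jaw":0},{"rot":[0,0,0],"travel":[0,0,0],"jaw":0},{"rot":[0,0,0],"travel":[-0.08,0,0],"jaw":0},{"rot":[0,0,0],"travel":[-0.12,0,0],"jaw":-0.2},{"rot":[0,0,0],"travel":[-0.12,0,0],"jaw":-0.5},{"rot":[0,0,0],"travel":[-0.12,0,0],"jaw":-0.9},{"rot":[0,0,0],"travel":[-0.04,0,0],"jaw":-0.9}]'
python3 plan.py .6448 -.1187 .2 7.8
```

```text
time: 4.5
position: [0.4647, 0.2487, 0.2141]
tool_rot: [1.138, 1.255, -1.126]
ft_force: [0.7, 0.1, -0.8]
grip_width: 0.768
n 11 dist [ 0.1801 -0.3674 -0.0141] rotvec deg [-1.8569 -0.2194 -0.3491]
0 rot [-0.03 -0.   -0.01] travel [0.004 0.043 0.116]
1 rot [-0.03 -0.   -0.01] travel [0.004 0.042 0.117]
2 rot [-0.03 -0.   -0.01] travel [0.004 0.042 0.117]
3 rot [-0.03 -0.   -0.01] travel [0.004 0.042 0.117]
4 rot [-0.03 -0.   -0.01] travel [0.004 0.041 0.117]
5 rot [-0.03 -0.   -0.01] travel [0.004 0.041 0.117]
6 rot [-0.03 -0.   -0.01] travel [0.004 0.041 0.117]
7 rot [-0.03 -0.   -0.01] travel [0.004 0.04  0.117]
8 rot [-0.03 -0.   -0.01] travel [0.004 0.04  0.117]
9 rot [-0.03 -0.   -0.01] travel [0.004 0.04  0.117]
10 rot [-0.03 -0.   -0.01] travel [0.004 0.039 0.118]
```

```bash
python3 -m jog '[{"rot":[0,0,0],"travel":[0,0.05,0.13],"jaw":-0.9},{"rot":[0,0,0],"travel":[0,0.05,0.14],"jaw":-0.9},{"rot":[0,0,0],"travel":[0,0.05,0.14],"jaw":-0.9},{"rot":[0,0,0],"travel":[0,0.05,0.14],"jaw":-0.9},{"rot":[0,0,0],"travel":[0,0.05,0.14],"jaw":-0.9},{"rot":[0,0,0],"travel":[0,0.05,0.14],"jaw":-0.9},{"rot":[-0.1,0,0],"travel":[0,0.05,0.14],"jaw":-0.9},{"rot":[-0.2,0,0],"travel":[0,0.05,0.14],"jaw":-0.9}]'
python3 -m jog '[{"rot":[-0.07,0,0],"travel":[0,0.05,0.12],"jaw":-0.9},{"rot":[0,0,0],"travel":[0,0,0.04],"jaw":-0.9},{"rot":[0,0,0],"travel":[0,0,0],"jaw":-0.9}]'
python3 plan.py .6448 -.1187 .1 7.8
```

```text
time: 5.3
position: [0.6175, -0.0726, 0.2092]
tool_rot: [1.112, 1.269, -1.112]
ft_force: [0.4, 0.2, 0.3]
grip_width: 0.946
time: 5.6
position: [0.6375, -0.1198, 0.2088]
tool_rot: [1.11, 1.269, -1.114]
ft_force: [1.1, 0.8, 0.7]
grip_width: 0.949
n 3 dist [ 0.0073  0.0011 -0.1088] rotvec deg [-0.2645  0.0601  0.1115]
0 rot [-0.02  0.    0.01] travel [ 0.121  0.008 -0.   ]
1 rot [-0.02  0.    0.01] travel [ 0.121  0.008 -0.   ]
2 rot [-0.02  0.    0.01] travel [ 0.121  0.008 -0.   ]
```

```bash
python3 -m jog '[{"rot":[0,0,0],"travel":[0.1,0,0],"jaw":-0.9},{"rot":[0,0,0],"travel":[0.12,0,0],"jaw":-0.9},{"rot":[0,0,0],"travel":[0.1,0,0],"jaw":-0.9},{"rot":[0,0,0],"travel":[0,0,0],"jaw":-0.9},{"rot":[0,0,0],"travel":[0,0,0],"jaw":-0.9}]'
python3 plan.py .6448 -.1187 .026 7.8
```

```text
time: 6.1
position: [0.6379, -0.115, 0.1142]
tool_rot: [1.108, 1.272, -1.107]
ft_force: [0.1, -0.4, 1.7]
grip_width: 0.953
n 3 dist [ 0.0069 -0.0037 -0.0882] rotvec deg [ 0.1058 -0.0698  0.0208]
0 rot [ 0.01 -0.    0.  ] travel [0.098 0.007 0.005]
1 rot [ 0.01 -0.    0.  ] travel [0.098 0.007 0.005]
2 rot [ 0.01 -0.    0.  ] travel [0.098 0.007 0.005]
```

```bash
python3 -m jog '[{"rot":[0,0,0],"travel":[0.08,0.02,0.014],"jaw":-0.9},{"rot":[0,0,0],"travel":[0.1,0,0],"jaw":-0.9},{"rot":[0,0,0],"travel":[0.1,0,0],"jaw":-0.9},{"rot":[0,0,0],"travel":[0.01,0,0],"jaw":-0.9},{"rot":[0,0,0],"travel":[0,0,0],"jaw":-0.9}]'
python3 - <<'E'
from h import *
st(); im=ctrl.get_image("scene")[:,:,::-1]; crop("scene",200,150,160,150,4,"b1",im=im)
E
```

```text
time: 6.6
position: [0.6454, -0.12, 0.0285]
tool_rot: [1.109, 1.27, -1.107]
ft_force: [-0.1, 0.0, -0.8]
grip_width: 0.949
t 6.6 p [ 0.6454 -0.12    0.0285] F [-0.1337  0.0294 -0.7771] w 0.9492890638554001
x [ 0.0015  0.0002 -1.    ] y [0.9907 0.136  0.0015] z [ 0.136  -0.9907  0.    ] q [-0.2592  0.5289  0.525   1.6512 -0.2981  1.0406  0.4946]
```

View pics/b1.png

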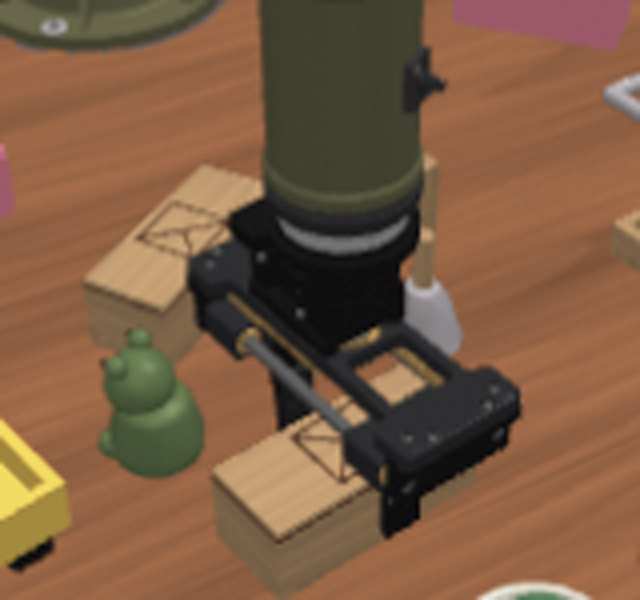

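The fingers straddle the far box at its middle (crop ~(350,440)). I'll grip and lift.

```bash
python3 -m jog '[{"rot":[0,0,0],"travel":[0,0,0],"jaw":0},{"rot":[0,0,0],"travel":[0,0,0],"jaw":0.2},{"rot":[0,0,0],"travel":[0,0,0],"jaw":0.2},{"rot":[0,0,0],"travel":[0,0,0],"jaw":0.2},{"rot":[0,0,0],"travel":[0,0,0],"jaw":0.2}]' 35
python3 -m jog '[{"rot":[0,0,0],"travel":[-0.05,0,0],"jaw":0.2},{"rot":[0,0,0],"travel":[-0.1,0,0],"jaw":0.2},{"rot":[0,0,0],"travel":[-0.1,0,0],"jaw":0.2},{"rot":[0,0,0],"travel":[-0.1,0,0],"jaw":0.2},{"rot":[0,0,0],"travel":[-0.05,0,0],"jaw":0.2},{"rot":[0,0,0],"travel":[0,0,0],"jaw":0.2},{"rot":[0,0,0],"travel":[0,0,0],"jaw":0.2},{"rot":[0,0,0],"travel":[0,0,0],"jaw":0.2}]'
for i in 1 2 3 4; do python3 -m jog '[{"rot":[0,0,0],"travel":[0,0,0],"jaw":0.2}]'|sed -n 4p;done
```

```text
time: 7.15
position: [0.6449, -0.1206, 0.0278]
tool_rot: [1.109, 1.27, -1.108]
ft_force: [-0.8, 0.3, 3.9]
grip_width: 0.687
time: 7.95
position: [0.6432, -0.1201, 0.1448]
tool_rot: [1.107, 1.273, -1.111]
ft_force: [-0.6, 1.0, -2.8]
grip_width: 0.689
ft_force: [-1.8, 0.9, -1.6]
ft_force: [0.6, 0.2, -2.2]
ft_force: [-1.4, 0.1, -3.3]
ft_force: [1.0, 0.1, -2.5]
```

Four settled samples read about -2.4 N, unladen about 0, so this looks like the light box. Confirm once the other is lifted. Next, head to the cart while sampling more.

```bash
python3 plan.py .532 -.36 .17 -78.2
```

```text
n 18 dist [-0.1124 -0.2394  0.0233] rotvec deg [85.9718  0.0135  0.022 ]
0 rot [0.96 0.   0.  ] travel [-0.004 -0.027  0.041]
1 rot [0.96 0.   0.  ] travel [-0.004 -0.023  0.043]
2 rot [0.96 0.   0.  ] travel [-0.004 -0.019  0.045]
3 rot [0.96 0.   0.  ] travel [-0.004 -0.016  0.046]
4 rot [0.96 0.   0.  ] travel [-0.004 -0.012  0.048]
5 rot [0.96 0.   0.  ] travel [-0.004 -0.008  0.048]
6 rot [0.96 0.   0.  ] travel [-0.004 -0.004  0.049]
7 rot [0.96 0.   0.  ] travel [-0.004  0.     0.049]
8 rot [0.96 0.   0.  ] travel [-0.004  0.005  0.049]
9 rot [0.96 0.   0.  ] travel [-0.004  0.009  0.048]
10 rot [0.96 0.   0.  ] travel [-0.004  0.013  0.047]
11 rot [0.96 0.   0.  ] travel [-0.004  0.016  0.046]
12 rot [0.96 0.   0.  ] travel [-0.004  0.02   0.045]
13 rot [0.96 0.   0.  ] travel [-0.004  0.024  0.043]
14 rot [0.96 0.   0.  ] travel [-0.004  0.027  0.041]
15 rot [0.96 0.   0.  ] travel [-0.004  0.031  0.038]
16 rot [0.96 0.   0.  ] travel [-0.004  0.034  0.036]
17 rot [0.96 0.   0.  ] travel [-0.004  0.037  0.033]
```

```bash
python3 -m jog '[{"rot":[0.96,0,0],"travel":[-0.02,-0.027,0.041],"jaw":0.2},{"rot":[0.96,0,0],"travel":[-0.02,-0.023,0.043],"jaw":0.2},{"rot":[0.96,0,0],"travel":[-0.02,-0.019,0.045],"jaw":0.2},{"rot":[0.96,0,0],"travel":[-0.02,-0.016,0.046],"jaw":0.2},{"rot":[0.96,0,0],"travel":[0,-0.012,0.048],"jaw":0.2},{"rot":[0.96,0,0],"travel":[0,-0.008,0.048],"jaw":0.2},{"rot":[0.96,0,0],"travel":[0,-0.004,0.049],"jaw":0.2},{"rot":[0.96,0,0],"travel":[0,0,0.049],"jaw":0.2}]'
python3 -m jog '[{"rot":[0.96,0,0],"travel":[0,0.005,0.049],"jaw":0.2},{"rot":[0.96,0,0],"travel":[0,0.009,0.048],"jaw":0.2},{"rot":[0.96,0,0],"travel":[0,0.013,0.047],"jaw":0.2},{"rot":[0.96,0,0],"travel":[0,0.016,0.046],"jaw":0.2},{"rot":[0.96,0,0],"travel":[0,0.02,0.045],"jaw":0.2},{"rot":[0.96,0,0],"travel":[0,0.024,0.043],"jaw":0.2},{"rot":[0.96,0,0],"travel":[0,0.027,0.041],"jaw":0.2},{"rot":[0.96,0,0],"travel":[0,0.031,0.038],"jaw":0.2}]'
python3 plan.py .532 -.36 .16 -78.2
```

```text
time: 9.15
position: [0.5937, -0.2271, 0.1711]
tool_rot: [1.594, 0.905, -1.593]
ft_force: [-0.2, -0.5, -2.7]
grip_width: 0.686
time: 9.95
position: [0.5434, -0.3334, 0.1711]
tool_rot: [2.024, 0.371, -2.023]
ft_force: [-1.0, 0.1, -1.7]
grip_width: 0.69
n 2 dist [-0.0114 -0.0266 -0.0111] rotvec deg [ 8.9883 -0.0255  0.0037]
0 rot [ 0.9 -0.   0. ] travel [0.018 0.035 0.034]
1 rot [ 0.9 -0.   0. ] travel [0.018 0.037 0.031]
```

```bash
python3 -m jog '[{"rot":[0.9,0,0],"travel":[0.02,0.034,0.033],"jaw":0.2},{"rot":[0.85,0,0],"travel":[0.02,0.03,0.026],"jaw":0.2},{"rot":[0,0,0],"travel":[0,0,0],"jaw":0.2},{"rot":[0,0,0],"travel":[0,0,0],"jaw":0.2}]'
for i in 1 2 3 4; do python3 -m jog '[{"rot":[0,0,0],"travel":[0,0,0],"jaw":0.2}]'|sed -n 4p;done
python3 - <<'E'
from fit import *
im=ctrl.get_image("top")[:,:,::-1]
s,Rm=st(); p=s["position"]; a=np.arctan2(Rm[1,1],Rm[0,1])
d=[proj("top",P3(rect([p[0],p[1],a],.06,.14),p[2]-.028+.054)),proj("top",P3(rect([.532,-.3599,.206],.205,.14),.077))]
crop("top",300,140,150,130,5,"k1",d,im=im)
im2=ctrl.get_image("scene")[:,:,::-1]; crop("scene",80,180,180,140,4,"k1s",im=im2)
E
python3 plan.py .532 -.36 .085 -78.2
```

```text
time: 10.35
position: [0.5333, -0.3565, 0.159]
tool_rot: [2.108, 0.228, -2.108]
ft_force: [0.7, -0.1, -2.3]
grip_width: 0.686
ft_force: [-0.4, -0.1, -1.9]
ft_force: [0.9, 0.8, -1.8]
ft_force: [-0.4, -0.5, -2.9]
ft_force: [-0.6, 0.4, -3.1]
t 10.8 p [ 0.5333 -0.3567  0.1591] F [ 0.9021  0.5238 -2.4354] w 0.6849204330062155
x [ 0.0003  0.0001 -1.    ] y [ 0.2123 -0.9772 -0.    ] z [-0.9772 -0.2123 -0.0003] q [-0.1454  0.461   0.9192  1.584  -0.3778  1.2852 -0.5255]
n 2 dist [-0.0012 -0.0033 -0.074 ] rotvec deg [ 0.4496 -0.0164  0.0049]
0 rot [ 0.04 -0.    0.  ] travel [0.123 0.005 0.003]
1 rot [ 0.04 -0.    0.  ] travel [0.123 0.005 0.003]
```

View pics/k1.png

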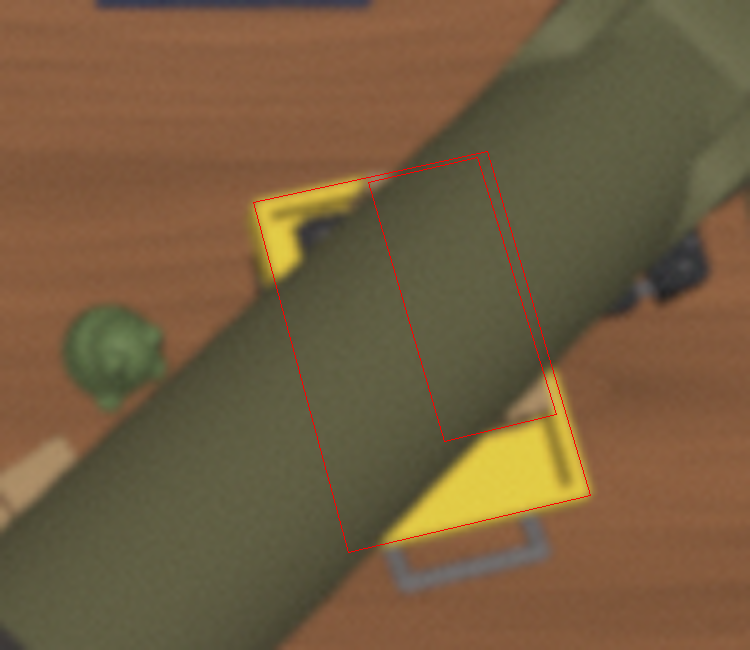

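View pics/k1s.png

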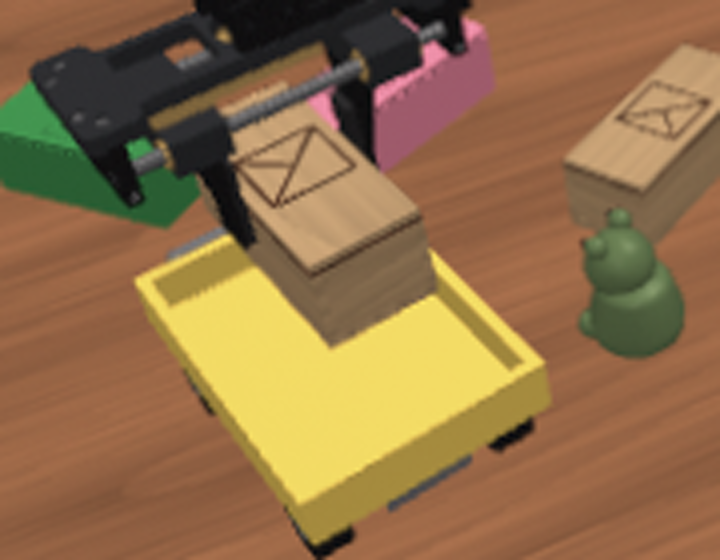

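The box is level over the cart (the offset in the top view is parallax from its height). All carry readings average about -2.4 N. I'll lower it into the bed.

```bash
python3 -m jog '[{"rot":[0.08,0,0],"travel":[0.07,0.01,0.006],"jaw":0.2},{"rot":[0,0,0],"travel":[0.08,0,0],"jaw":0.2},{"rot":[0,0,0],"travel":[0.07,0,0],"jaw":0.2},{"rot":[0,0,0],"travel":[0.02,0,0],"jaw":0.2},{"rot":[0,0,0],"travel":[0,0,0],"jaw":0.2},{"rot":[0,0,0],"travel":[0,0,0],"jaw":0.2}]'
python3 - <<'E'
from h import *
st()
im2=ctrl.get_image("scene")[:,:,::-1]; crop("scene",80,180,180,140,4,"k2s",im=im2)
E
```

```text
time: 11.45
position: [0.5325, -0.3607, 0.0881]
tool_rot: [2.114, 0.218, -2.111]
ft_force: [0.2, 0.0, -2.7]
grip_width: 0.685
t 11.45 p [ 0.5325 -0.3607  0.0881] F [ 0.2431  0.029  -2.6575] w 0.6847659697792501
x [ 0.0013 -0.0009 -1.    ] y [ 0.2049 -0.9788  0.0011] z [-0.9788 -0.2049 -0.0011] q [-0.11    0.5296  0.8797  1.652  -0.4372  1.1676 -0.4871]
```

View pics/k2s.png

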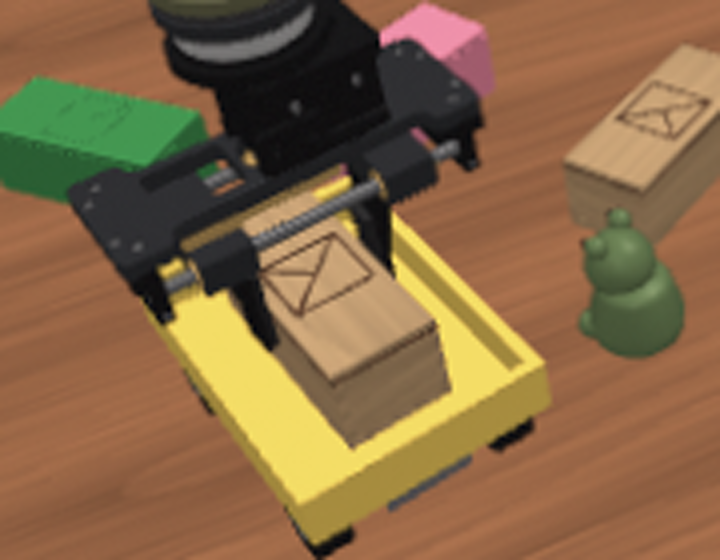

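```bash
python3 -m jog '[{"rot":[0,0,0],"travel":[0.013,0,0],"jaw":0.2},{"rot":[0,0,0],"travel":[0.013,0,0],"jaw":0.2},{"rot":[0,0,0],"travel":[0,0,0],"jaw":0.2},{"rot":[0,0,0],"travel":[0,0,0],"jaw":0.2}]'

```

```text
time: 11.9
position: [0.5325, -0.3604, 0.0797]
tool_rot: [2.114, 0.218, -2.111]
ft_force: [0.6, -0.3, 0.1]
grip_width: 0.685
```

Force is back to 0, so the box is resting on the bed. I'll open and rise.

```bash
python3 -m jog '[{"rot":[0,0,0],"travel":[0,0,0],"jaw":-0.6},{"rot":[0,0,0],"travel":[0,0,0],"jaw":-0.6},{"rot":[0,0,0],"travel":[0,0,0],"jaw":-0.6},{"rot":[0,0,0],"travel":[-0.05,0,0],"jaw":-0.6},{"rot":[0,0,0],"travel":[-0.1,0,0],"jaw":-0.6},{"rot":[0,0,0],"travel":[-0.12,0,0],"jaw":-0.9},{"rot":[0,0,0],"travel":[-0.1,0,0],"jaw":-0.9}]'
python3 plan.py .4276 -.1157 .17 32
```

```text
time: 12.6
position: [0.532, -0.3608, 0.1931]
tool_rot: [2.114, 0.217, -2.111]
ft_force: [0.4, -0.5, 0.4]
grip_width: 0.896
n 23 dist [-0.1044  0.2451 -0.0231] rotvec deg [-110.2045    0.0212   -0.1165]
0 rot [-0.96  0.   -0.  ] travel [ 0.003 -0.038  0.008]
1 rot [-0.96  0.   -0.  ] travel [ 0.003 -0.038  0.004]
2 rot [-0.96  0.   -0.  ] travel [ 0.003 -0.039  0.001]
3 rot [-0.96  0.   -0.  ] travel [ 0.003 -0.039 -0.002]
4 rot [-0.96  0.   -0.  ] travel [ 0.003 -0.038 -0.005]
5 rot [-0.96  0.   -0.  ] travel [ 0.003 -0.038 -0.008]
6 rot [-0.96  0.   -0.  ] travel [ 0.003 -0.037 -0.012]
7 rot [-0.96  0.   -0.  ] travel [ 0.003 -0.036 -0.015]
8 rot [-0.96  0.   -0.  ] travel [ 0.003 -0.034 -0.018]
9 rot [-0.96  0.   -0.  ] travel [ 0.003 -0.033 -0.02 ]
10 rot [-0.96  0.   -0.  ] travel [ 0.003 -0.031 -0.023]
11 rot [-0.96  0.   -0.  ] travel [ 0.003 -0.029 -0.026]
12 rot [-0.96  0.   -0.  ] travel [ 0.003 -0.027 -0.028]
13 rot [-0.96  0.   -0.  ] travel [ 0.003 -0.024 -0.03 ]
14 rot [-0.96  0.   -0.  ] travel [ 0.003 -0.022 -0.032]
15 rot [-0.96  0.   -0.  ] travel [ 0.003 -0.019 -0.034]
16 rot [-0.96  0.   -0.  ] travel [ 0.003 -0.016 -0.035]
17 rot [-0.96  0.   -0.  ] travel [ 0.003 -0.013 -0.036]
18 rot [-0.96  0.   -0.  ] travel [ 0.003 -0.01  -0.037]
19 rot [-0.96  0.   -0.  ] travel [ 0.003 -0.007 -0.038]
20 rot [-0.96  0.   -0.  ] travel [ 0.003 -0.004 -0.038]
21 rot [-0.96  0.   -0.  ] travel [ 0.003 -0.    -0.039]
22 rot [-0.96  0.   -0.  ] travel [ 0.003  0.003 -0.039]
```

```bash
python3 -m jog '[{"rot":[-1,0,0],"travel":[0,-0.038,0.008],"jaw":-0.9},{"rot":[-1,0,0],"travel":[0,-0.038,0.004],"jaw":-0.9},{"rot":[-1,0,0],"travel":[0,-0.039,0.001],"jaw":-0.9},{"rot":[-1,0,0],"travel":[0,-0.039,-0.002],"jaw":-0.9},{"rot":[-1,0,0],"travel":[0,-0.038,-0.005],"jaw":-0.9},{"rot":[-1,0,0],"travel":[0,-0.038,-0.008],"jaw":-0.9},{"rot":[-1,0,0],"travel":[0,-0.037,-0.012],"jaw":-0.9},{"rot":[-1,0,0],"travel":[0,-0.036,-0.015],"jaw":-0.9}]'
python3 -m jog '[{"rot":[-1,0,0],"travel":[0,-0.034,-0.018],"jaw":-0.9},{"rot":[-1,0,0],"travel":[0,-0.033,-0.02],"jaw":-0.9},{"rot":[-1,0,0],"travel":[0,-0.031,-0.023],"jaw":-0.9},{"rot":[-1,0,0],"travel":[0,-0.029,-0.026],"jaw":-0.9},{"rot":[-1,0,0],"travel":[0,-0.027,-0.028],"jaw":-0.9},{"rot":[-1,0,0],"travel":[0,-0.024,-0.03],"jaw":-0.9},{"rot":[-1,0,0],"travel":[0,-0.022,-0.032],"jaw":-0.9},{"rot":[-1,0,0],"travel":[0,-0.019,-0.034],"jaw":-0.9}]'
python3 plan.py .4276 -.1157 .17 32
```

```text
time: 13.4
position: [0.4941, -0.2752, 0.1913]
tool_rot: [1.68, 0.818, -1.678]
ft_force: [0.2, 1.2, -0.3]
grip_width: 0.95
time: 14.2
position: [0.4542, -0.1914, 0.1912]
tool_rot: [1.185, 1.224, -1.183]
ft_force: [0.2, -0.7, 0.9]
grip_width: 0.951
n 7 dist [-0.0266  0.0757 -0.0212] rotvec deg [-30.0358   0.0149  -0.0789]
0 rot [-0.86  0.   -0.  ] travel [ 0.01  -0.011 -0.036]
1 rot [-0.86  0.   -0.  ] travel [ 0.01  -0.009 -0.037]
2 rot [-0.86  0.   -0.  ] travel [ 0.01  -0.006 -0.038]
3 rot [-0.86  0.   -0.  ] travel [ 0.01  -0.003 -0.038]
4 rot [-0.86  0.   -0.  ] travel [ 0.01  -0.    -0.038]
5 rot [-0.86  0.   -0.  ] travel [ 0.01   0.003 -0.038]
6 rot [-0.86  0.   -0.  ] travel [ 0.01   0.006 -0.038]
```

```bash
python3 -m jog '[{"rot":[-0.9,0,0],"travel":[0.01,-0.011,-0.036],"jaw":-0.9},{"rot":[-0.9,0,0],"travel":[0.01,-0.009,-0.037],"jaw":-0.9},{"rot":[-0.9,0,0],"travel":[0.01,-0.006,-0.038],"jaw":-0.9},{"rot":[-0.9,0,0],"travel":[0.01,-0.003,-0.038],"jaw":-0.9},{"rot":[-0.9,0,0],"travel":[0.02,0,-0.038],"jaw":-0.9},{"rot":[-0.8,0,0],"travel":[0.02,0.003,-0.038],"jaw":-0.9},{"rot":[0,0,0],"travel":[0,0,0],"jaw":-0.9},{"rot":[0,0,0],"travel":[0,0,0],"jaw":-0.9}]'
python3 - <<'E'
from fit import *
s,_=st()
im=ctrl.get_image("top")[:,:,::-1]; crop("top",230,140,200,150,4,"n1",[proj("top",P3(rect([.532,-.3599,.206],.205,.14),.077)),proj("top",P3(rect([.4276,-.1157,.5589],.06,.14),.054))],im=im)
E
python3 plan.py .4276 -.1157 .027 32
```

```text
time: 15.0
position: [0.4316, -0.1273, 0.167]
tool_rot: [0.84, 1.402, -0.839]
ft_force: [0.1, 0.4, 0.7]
grip_width: 0.953
t 15.0 p [ 0.4316 -0.1273  0.167 ] F [0.1286 0.3506 0.7131] w 0.953380493689123
x [ 0.0013  0.0001 -1.    ] y [0.8812 0.4727 0.0012] z [ 0.4727 -0.8812  0.0006] q [-0.4564 -0.1158  0.6499  2.0179  0.0743  1.2157  0.6568]
n 4 dist [-0.0042  0.0119 -0.14  ] rotvec deg [-3.8121  0.0518 -0.0737]
0 rot [-0.19  0.   -0.  ] travel [ 0.117  0.001 -0.01 ]
1 rot [-0.19  0.   -0.  ] travel [ 0.117  0.002 -0.01 ]
2 rot [-0.19  0.   -0.  ] travel [ 0.117  0.002 -0.01 ]
3 rot [-0.19  0.   -0.  ] travel [ 0.117  0.002 -0.01 ]
```

View pics/n1.png

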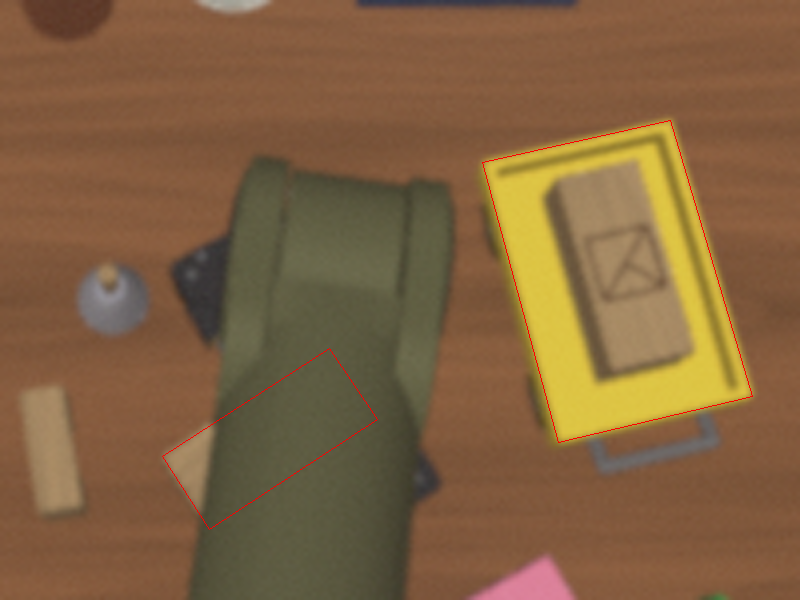

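The cart hasn't moved and the box sits centred in its bed. The near box is unmoved at its fitted pose, so I'll descend on it.

```bash
python3 -m jog '[{"rot":[-0.76,0,0],"travel":[0.05,0.004,-0.04],"jaw":-0.9},{"rot":[0,0,0],"travel":[0.1,0,0],"jaw":-0.9},{"rot":[0,0,0],"travel":[0.1,0,0],"jaw":-0.9},{"rot":[0,0,0],"travel":[0,0,0],"jaw":-0.9},{"rot":[0,0,0],"travel":[0,0,0],"jaw":-0.9}]'
python3 plan.py .4276 -.1157 .027 32
```

```text
time: 15.55
position: [0.427, -0.1164, 0.0918]
tool_rot: [0.788, 1.423, -0.789]
ft_force: [0.7, -0.4, 1.1]
grip_width: 0.951
n 2 dist [ 0.0006  0.0007 -0.0648] rotvec deg [0.021  0.0305 0.0299]
0 rot [0. 0. 0.] travel [ 0.108  0.002 -0.   ]
1 rot [0. 0. 0.] travel [ 0.108  0.002 -0.   ]
```

```bash
python3 -m jog '[{"rot":[0,0,0],"travel":[0.09,0,0],"jaw":-0.9},{"rot":[0,0,0],"travel":[0.09,0,0],"jaw":-0.9},{"rot":[0,0,0],"travel":[0.034,0,0],"jaw":-0.9},{"rot":[0,0,0],"travel":[0,0,0],"jaw":-0.9},{"rot":[0,0,0],"travel":[0,0,0],"jaw":-0.9}]'
python3 -m jog '[{"rot":[0,0,0],"travel":[0,0,0],"jaw":0},{"rot":[0,0,0],"travel":[0,0,0],"jaw":0.2},{"rot":[0,0,0],"travel":[0,0,0],"jaw":0.2},{"rot":[0,0,0],"travel":[0,0,0],"jaw":0.2},{"rot":[0,0,0],"travel":[0,0,0],"jaw":0.2}]' 40
python3 -m jog '[{"rot":[0,0,0],"travel":[-0.05,0,0],"jaw":0.2},{"rot":[0,0,0],"travel":[-0.1,0,0],"jaw":0.2},{"rot":[0,0,0],"travel":[-0.1,0,0],"jaw":0.2},{"rot":[0,0,0],"travel":[-0.1,0,0],"jaw":0.2},{"rot":[0,0,0],"travel":[-0.05,0,0],"jaw":0.2},{"rot":[0,0,0],"travel":[0,0,0],"jaw":0.2},{"rot":[0,0,0],"travel":[0,0,0],"jaw":0.2}]'
for i in 1 2 3 4; do python3 -m jog '[{"rot":[0,0,0],"travel":[0,0,0],"jaw":0.2}]'|sed -n 4p;done
```

```text
time: 16.05
position: [0.428, -0.1159, 0.0284]
tool_rot: [0.788, 1.422, -0.786]
ft_force: [-1.2, 0.7, 0.5]
grip_width: 0.948
time: 16.55
position: [0.4273, -0.1154, 0.0274]
tool_rot: [0.788, 1.423, -0.786]
ft_force: [1.2, 1.7, 3.0]
grip_width: 0.684
time: 17.25
position: [0.4257, -0.1154, 0.1457]
tool_rot: [0.787, 1.425, -0.788]
ft_force: [-0.7, -0.0, -4.6]
grip_width: 0.686
ft_force: [-0.9, -0.8, -4.6]
ft_force: [-0.3, 0.6, -5.2]
ft_force: [1.2, -0.8, -3.8]
ft_force: [-0.2, -0.4, -4.3]
```

This one reads about -4.5 N against -2.4 N, a 0.2 kg difference. It is the heavier box and goes in the tray. I'll measure the tray now.

```bash
python3 - <<'E'
from fit import *
im=ctrl.get_image("top")[:,:,::-1]
a=.1036; c=np.array([.5933,.2592])
d=[proj("top",P3(rect([*c,a],.145,.2),.028)),proj("top",P3(rect([*c,a],.129,.184),.011)),proj("top",P3(rect([c[0]-.132*np.cos(a),c[1]-.132*np.sin(a),a],.012,.1),.08))]
crop("top",110,130,130,110,6,"t1",d,im=im); crop("top",110,130,130,110,6,"t1r",im=im)
E
python3 plan.py .5933 .2592 .2 5.9
```

```text
n 11 dist [0.1668 0.3748 0.0534] rotvec deg [26.2219 -0.0039  0.0348]
0 rot [ 0.48 -0.    0.  ] travel [-0.016  0.103 -0.069]
1 rot [ 0.48 -0.    0.  ] travel [-0.016  0.1   -0.074]
2 rot [ 0.48 -0.    0.  ] travel [-0.016  0.097 -0.078]
3 rot [ 0.48 -0.    0.  ] travel [-0.016  0.094 -0.082]
4 rot [ 0.48 -0.    0.  ] travel [-0.016  0.09  -0.085]
5 rot [ 0.48 -0.    0.  ] travel [-0.016  0.087 -0.089]
6 rot [ 0.48 -0.    0.  ] travel [-0.016  0.083 -0.093]
7 rot [ 0.48 -0.    0.  ] travel [-0.016  0.079 -0.096]
8 rot [ 0.48 -0.    0.  ] travel [-0.016  0.075 -0.099]
9 rot [ 0.48 -0.    0.  ] travel [-0.016  0.071 -0.102]
10 rot [ 0.48 -0.    0.  ] travel [-0.016  0.066 -0.105]
```

View pics/t1.png

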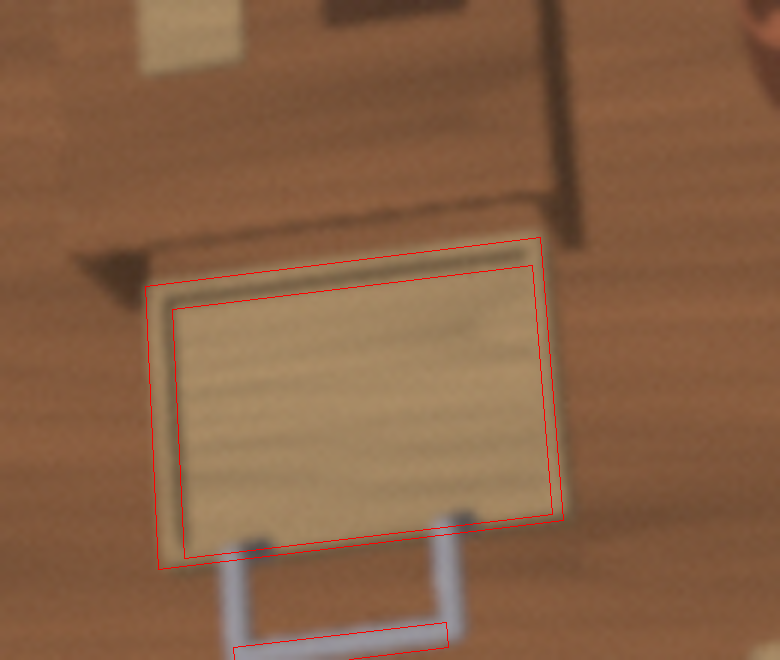

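The model overlays the tray to within about 2 mm (tray ~(355,405) in the crop). I'll carry the box over.

```bash
python3 -m jog '[{"rot":[0.48,0,0],"travel":[-0.04,0.103,-0.069],"jaw":0.2},{"rot":[0.48,0,0],"travel":[-0.04,0.1,-0.074],"jaw":0.2},{"rot":[0.48,0,0],"travel":[-0.04,0.097,-0.078],"jaw":0.2},{"rot":[0.48,0,0],"travel":[-0.03,0.094,-0.082],"jaw":0.2},{"rot":[0.48,0,0],"travel":[0,0.09,-0.085],"jaw":0.2},{"rot":[0.48,0,0],"travel":[0,0.087,-0.089],"jaw":0.2},{"rot":[0.48,0,0],"travel":[0,0.083,-0.093],"jaw":0.2},{"rot":[0.48,0,0],"travel":[0,0.079,-0.096],"jaw":0.2}]'
python3 plan.py .588 .2565 .16 5.9
```

```text
time: 18.5
position: [0.5486, 0.1587, 0.1915]
tool_rot: [1.042, 1.307, -1.043]
ft_force: [-0.1, -1.1, -4.0]
grip_width: 0.688
n 3 dist [ 0.0394  0.0978 -0.0315] rotvec deg [6.9531 0.0094 0.0284]
0 rot [0.46 0.   0.  ] travel [ 0.035  0.067 -0.096]
1 rot [0.46 0.   0.  ] travel [ 0.035  0.063 -0.099]
2 rot [0.46 0.   0.  ] travel [ 0.035  0.059 -0.101]
```

```bash
python3 -m jog '[{"rot":[0.46,0,0],"travel":[0.03,0.06,-0.09],"jaw":0.2},{"rot":[0.46,0,0],"travel":[0.03,0.05,-0.09],"jaw":0.2},{"rot":[0.35,0,0],"travel":[0.03,0.03,-0.07],"jaw":0.2},{"rot":[0,0,0],"travel":[0,0,0],"jaw":0.2},{"rot":[0,0,0],"travel":[0,0,0],"jaw":0.2},{"rot":[0,0,0],"travel":[0,0,0],"jaw":0.2}]'
python3 plan.py .588 .2565 .05 5.9
```

```text
time: 19.1
position: [0.5756, 0.2374, 0.165]
tool_rot: [1.124, 1.26, -1.125]
ft_force: [0.3, -1.1, -3.8]
grip_width: 0.688
n 3 dist [ 0.0124  0.0191 -0.115 ] rotvec deg [0.6119 0.0559 0.0001]
0 rot [0.04 0.   0.  ] travel [ 0.128  0.016 -0.02 ]
1 rot [0.04 0.   0.  ] travel [ 0.128  0.016 -0.02 ]
2 rot [0.04 0.   0.  ] travel [ 0.128  0.016 -0.02 ]
```

```bash
python3 -m jog '[{"rot":[0.12,0,0],"travel":[0.06,0.046,-0.06],"jaw":0.2},{"rot":[0,0,0],"travel":[0.08,0,0],"jaw":0.2},{"rot":[0,0,0],"travel":[0.08,0,0],"jaw":0.2},{"rot":[0,0,0],"travel":[0.08,0,0],"jaw":0.2},{"rot":[0,0,0],"travel":[0,0,0],"jaw":0.2},{"rot":[0,0,0],"travel":[0,0,0],"jaw":0.2},{"rot":[0,0,0],"travel":[0,0,0],"jaw":0.2}]'
python3 - <<'E'
from h import *
st()
im=ctrl.get_image("scene")[:,:,::-1]; crop("scene",330,130,190,150,4,"t2",im=im)
E
python3 plan.py .588 .2565 .039 5.9
```

```text
time: 19.8
position: [0.5884, 0.2583, 0.0772]
tool_rot: [1.135, 1.255, -1.13]
ft_force: [0.2, 0.0, -3.6]
grip_width: 0.685
t 19.8 p [0.5884 0.2583 0.0772] F [ 0.1818  0.012  -3.6467] w 0.6851877897578316
x [ 0.0032  0.0016 -1.    ] y [0.9946 0.1033 0.0033] z [ 0.1033 -0.9946 -0.0013] q [-0.7517  0.4208  0.3744  1.6515 -0.1689  1.0977 -0.2269]
n 1 dist [-0.0005 -0.002  -0.0383] rotvec deg [ 0.0423 -0.0853 -0.1997]
0 rot [ 0.01 -0.02 -0.04] travel [ 0.128 -0.003  0.007]
```

View pics/t2.png

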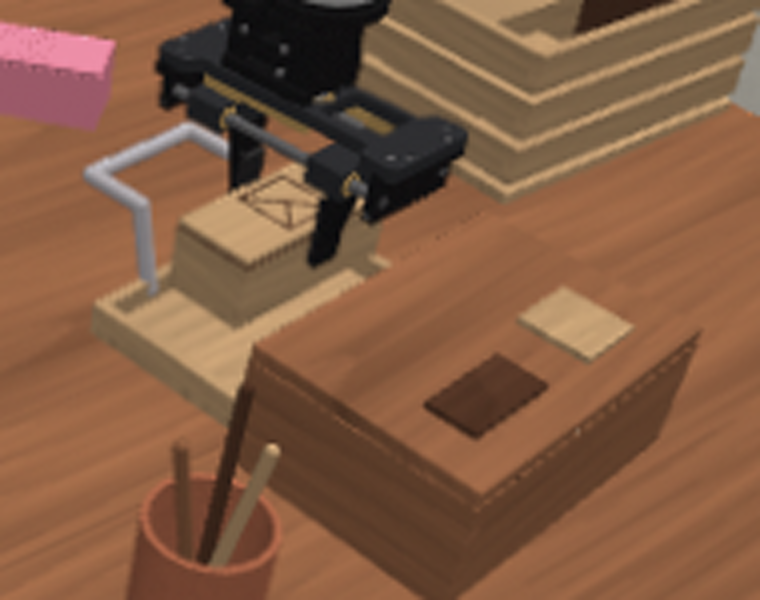

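The box hangs inside the tray outline (crop (280,240)) and the gripper clears the roof edge. I'll lower it.

```bash
python3 -m jog '[{"rot":[0,0,0],"travel":[0.05,-0.002,0.005],"jaw":0.2},{"rot":[0,0,0],"travel":[0.05,0,0],"jaw":0.2},{"rot":[0,0,0],"travel":[0.02,0,0],"jaw":0.2},{"rot":[0,0,0],"travel":[0.01,0,0],"jaw":0.2},{"rot":[0,0,0],"travel":[0,0,0],"jaw":0.2},{"rot":[0,0,0],"travel":[0,0,0],"jaw":0.2}]'

```

```text
time: 20.45
position: [0.5889, 0.2564, 0.0385]
tool_rot: [1.135, 1.254, -1.129]
ft_force: [-0.2, -2.6, 8.9]
grip_width: 0.684
```

Contact: the force is now +8.9 N upward. I'll release and rise.

```bash
python3 -m jog '[{"rot":[0,0,0],"travel":[0,0,0],"jaw":-0.6},{"rot":[0,0,0],"travel":[0,0,0],"jaw":-0.6},{"rot":[0,0,0],"travel":[0,0,0],"jaw":-0.6},{"rot":[0,0,0],"travel":[-0.05,0,0],"jaw":-0.6},{"rot":[0,0,0],"travel":[-0.1,0,0],"jaw":-0.6},{"rot":[0,0,0],"travel":[-0.12,0,0],"jaw":-0.6},{"rot":[0,0,0],"travel":[-0.12,0,0],"jaw":-0.2},{"rot":[0,0,0],"travel":[-0.08,0,0],"jaw":0.3}]'
python3 - <<'E'
from fit import *
im=ctrl.get_image("scene")[:,:,::-1]; crop("scene",330,130,190,150,4,"t3",im=im)
E
python3 plan.py .41 .241 .2 5.9
```

```text
time: 21.25
position: [0.5875, 0.257, 0.1811]
tool_rot: [1.135, 1.255, -1.129]
ft_force: [0.1, -0.2, -0.3]
grip_width: 0.695
n 5 dist [-0.1794 -0.0168  0.0149] rotvec deg [ 0.066  -0.2375 -0.5216]
0 rot [ 0.   -0.01 -0.02] travel [-0.011 -0.12  -0.001]
1 rot [ 0.   -0.01 -0.02] travel [-0.011 -0.12  -0.001]
2 rot [ 0.   -0.01 -0.02] travel [-0.011 -0.12  -0.001]
3 rot [ 0.   -0.01 -0.02] travel [-0.01  -0.12  -0.001]
4 rot [ 0.   -0.01 -0.02] travel [-0.01  -0.12  -0.001]
```

View pics/t3.png

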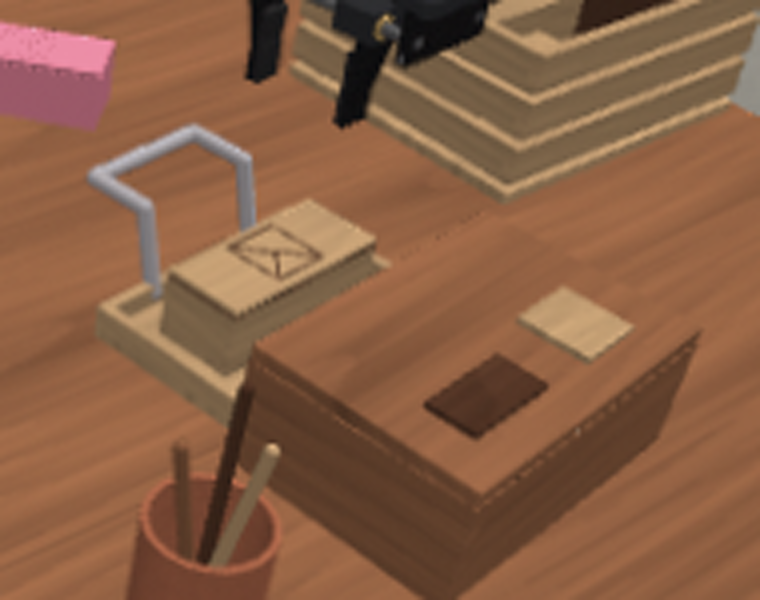

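The box lies flat in the tray (crop (270,285)). I'll re-pinch the handle and push the tray home.

```bash
python3 -m jog '[{"rot":[0,0,0],"travel":[0,-0.1,0],"jaw":0},{"rot":[0,0,0],"travel":[0,-0.12,0],"jaw":0},{"rot":[0,0,0],"travel":[0,-0.12,0],"jaw":0},{"rot":[0,0,0],"travel":[0,-0.075,0],"jaw":0},{"rot":[0,0,0],"travel":[0,0,0],"jaw":0},{"rot":[0,0,0],"travel":[0,0,0],"jaw":0},{"rot":[0,0,0],"travel":[0,0,0],"jaw":0}]'
python3 plan.py .4635 .244 .066 5.9
```

```text
time: 22.0
position: [0.4638, 0.2437, 0.1775]
tool_rot: [1.134, 1.256, -1.132]
ft_force: [-0.6, 0.5, 0.2]
grip_width: 0.5
n 3 dist [-0.0003  0.0003 -0.1115] rotvec deg [ 0.0288 -0.0136 -0.0789]
0 rot [ 0.   -0.   -0.01] travel [ 0.124 -0.    -0.   ]
1 rot [ 0.   -0.   -0.01] travel [ 0.124 -0.    -0.   ]
2 rot [ 0.   -0.   -0.01] travel [ 0.124 -0.    -0.   ]
```

```bash
python3 -m jog '[{"rot":[0,0,0],"travel":[0.08,0,0],"jaw":0},{"rot":[0,0,0],"travel":[0.11,0,0],"jaw":0},{"rot":[0,0,0],"travel":[0.11,0,0],"jaw":0},{"rot":[0,0,0],"travel":[0.07,0,0],"jaw":0},{"rot":[0,0,0],"travel":[0,0,0],"jaw":0},{"rot":[0,0,0],"travel":[0,0,0],"jaw":0}]'
python3 - <<'E'
from fit import *
im=ctrl.get_image("scene")[:,:,::-1]; crop("scene",330,110,190,150,4,"t4",im=im)
E
```

```text
time: 22.6
position: [0.4636, 0.2435, 0.0662]
tool_rot: [1.132, 1.256, -1.133]
ft_force: [0.5, -0.2, 0.6]
grip_width: 0.5
```

View pics/t4.png

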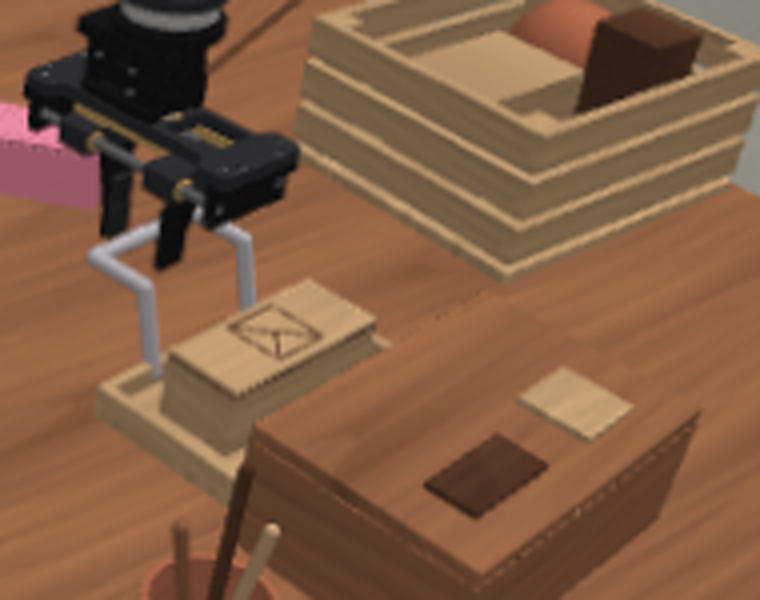

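The fingers straddle the bar. I'll close and push.

```bash
python3 -m jog '[{"rot":[0,0,0],"travel":[0,0,0],"jaw":0.5},{"rot":[0,0,0],"travel":[0,0,0],"jaw":1},{"rot":[0,0,0],"travel":[0,0,0],"jaw":1},{"rot":[0,0,0],"travel":[0,0,0],"jaw":1},{"rot":[0,0,0],"travel":[0,0,0],"jaw":1},{"rot":[0,0,0],"travel":[0,0,0],"jaw":1}]' 25
python3 -m jog '[{"rot":[0,0,0],"travel":[0,0.02,0],"jaw":1},{"rot":[0,0,0],"travel":[0,0.05,0],"jaw":1},{"rot":[0,0,0],"travel":[0,0.07,0],"jaw":1},{"rot":[0,0,0],"travel":[0,0.08,0],"jaw":1},{"rot":[0,0,0],"travel":[0,0.08,0],"jaw":1},{"rot":[0,0,0],"travel":[0,0.07,0],"jaw":1},{"rot":[0,0,0],"travel":[0,0.05,0],"jaw":1},{"rot":[0,0,0],"travel":[0,0.03,0],"jaw":1}]'
python3 -m jog '[{"rot":[0,0,0],"travel":[0,0,0],"jaw":1},{"rot":[0,0,0],"travel":[0,0,0],"jaw":1}]'
```

```text
time: 23.25
position: [0.4634, 0.2439, 0.0665]
tool_rot: [1.133, 1.256, -1.131]
ft_force: [1.0, -0.0, 1.3]
grip_width: 0.126
time: 24.05
position: [0.5977, 0.2597, 0.0665]
tool_rot: [1.133, 1.259, -1.13]
ft_force: [-2.5, 3.1, 4.3]
grip_width: 0.131
time: 24.25
position: [0.5972, 0.2596, 0.0666]
tool_rot: [1.134, 1.258, -1.129]
ft_force: [1.1, 4.0, 3.2]
grip_width: 0.13
```

```bash
for i in 1 2 3; do python3 -m jog '[{"rot":[0,0,0],"travel":[0,0.014,0],"jaw":1},{"rot":[0,0,0],"travel":[0,0,0],"jaw":1},{"rot":[0,0,0],"travel":[0,0,0],"jaw":1}]'|egrep 'pos|force'; done
```

```text
position: [0.6004, 0.26, 0.0665]
ft_force: [-0.1, 5.2, 4.3]
position: [0.6037, 0.2604, 0.0665]
ft_force: [-2.3, 5.4, 5.9]
position: [0.6037, 0.2604, 0.0664]
ft_force: [-12.9, 1.9, 14.1]
```

```bash
for i in 1; do python3 -m jog '[{"rot":[0,0,0],"travel":[0,0.012,0],"jaw":1},{"rot":[0,0,0],"travel":[0,0,0],"jaw":1},{"rot":[0,0,0],"travel":[0,0,0],"jaw":1}]'|egrep 'pos|force'; done
python3 - <<'E'
from fit import *
im=ctrl.get_image("scene")[:,:,::-1]; crop("scene",330,110,190,150,4,"t5",im=im)
im=ctrl.get_image("top")[:,:,::-1]; crop("top",100,90,200,150,4,"t5t",im=im)
E
```

```text
position: [0.6037, 0.2604, 0.0662]
ft_force: [-20.8, -0.1, 21.2]
```

View pics/t5.png

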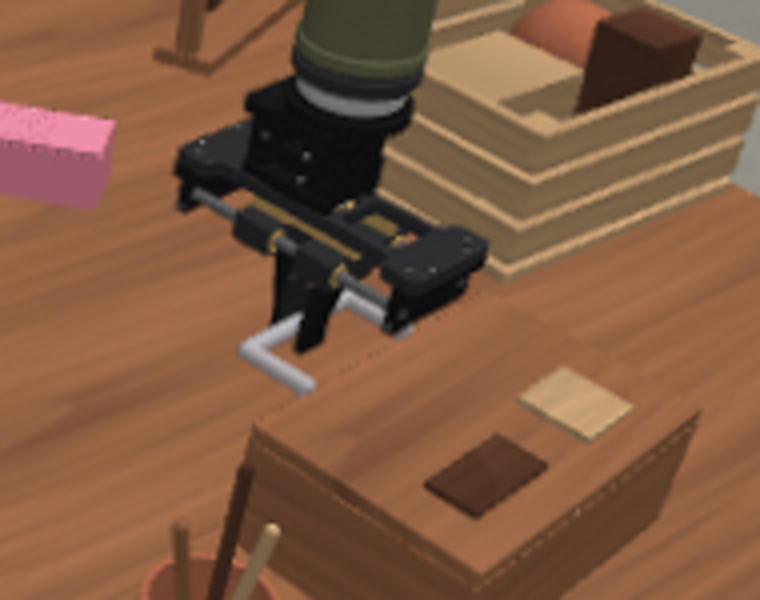

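View pics/t5t.png

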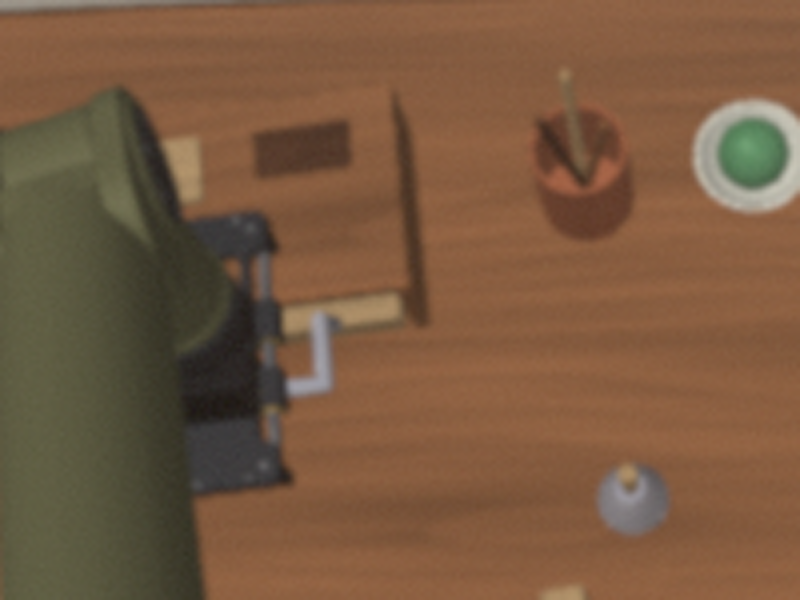

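The tray hit a rigid stop at bar x=0.6037 (20 N), with the front board in the same place as in the first picture. That is also where the bar sat, with the same force signature, at the first grip. I'll relax the push, release and check.

```bash
python3 -m jog '[{"rot":[0,0,0],"travel":[0,-0.02,0],"jaw":1},{"rot":[0,0,0],"travel":[0,0,0],"jaw":1},{"rot":[0,0,0],"travel":[0,0,0],"jaw":0.2},{"rot":[0,0,0],"travel":[0,0,0],"jaw":0.2},{"rot":[0,0,0],"travel":[0,0,0],"jaw":0.2}]'
python3 -m jog '[{"rot":[0,0,0],"travel":[0,0,0],"jaw":0.2},{"rot":[0,0,0],"travel":[-0.06,0,0],"jaw":0.2},{"rot":[0,0,0],"travel":[-0.12,0,0],"jaw":0.2},{"rot":[0,0,0],"travel":[-0.12,0,0],"jaw":0.2},{"rot":[0,0,0],"travel":[-0.12,0,0],"jaw":0.2}]'
python3 -m jog '[{"rot":[0,0,0],"travel":[0,-0.1,0],"jaw":0.2},{"rot":[0,0,0],"travel":[0,-0.12,0.1],"jaw":0.2},{"rot":[0,0,0],"travel":[0,-0.12,0.12],"jaw":0.2},{"rot":[0,0,0],"travel":[0,-0.06,0.12],"jaw":0.2},{"rot":[0,0,0],"travel":[0,0,0.1],"jaw":0.2},{"rot":[0,0,0],"travel":[0,0,0],"jaw":0.2},{"rot":[0,0,0],"travel":[0,0,0],"jaw":0.2}]'
python3 - <<'E'
from fit import *
st()
im=ctrl.get_image("top")[:,:,::-1]; cv2.imwrite("pics/e.png",im)
i0=cv2.imread("pics/top0.png")
f=lambda i:cv2.resize(i[140:195,120:220],None,fx=5,fy=5,interpolation=cv2.INTER_CUBIC)
cv2.imwrite("pics/cmp.png",np.vstack([f(i0),f(im)]))
# predicted bar / front board edge at joint 0 and 0.01 for bar home (.6037,.2604)
im=ctrl.get_image("scene")[:,:,::-1]; cv2.imwrite("pics/es.png",im)
E
```

```text
time: 26.05
position: [0.6068, 0.257, 0.0652]
tool_rot: [1.131, 1.255, -1.135]
ft_force: [-0.4, 1.0, -0.0]
grip_width: 0.315
time: 26.55
position: [0.607, 0.2579, 0.1928]
tool_rot: [1.132, 1.256, -1.134]
ft_force: [0.2, -0.0, -0.1]
grip_width: 0.4
time: 27.25
position: [0.5022, 0.115, 0.1921]
tool_rot: [1.134, 1.256, -1.133]
ft_force: [1.2, 0.7, -0.4]
grip_width: 0.401
t 27.25 p [0.5022 0.115  0.1921] F [ 1.2385  0.7421 -0.4497] w 0.4007879281597973
x [ 0.0003  0.0006 -1.    ] y [0.9948 0.1018 0.0004] z [ 0.1018 -0.9948 -0.0006] q [-0.7246  0.0454  0.4643  1.8397 -0.0219  1.2609 -0.1521]
```

View pics/cmp.png

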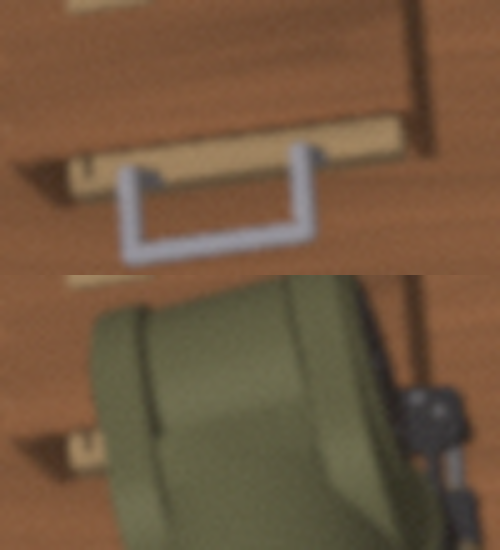

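View pics/es.png

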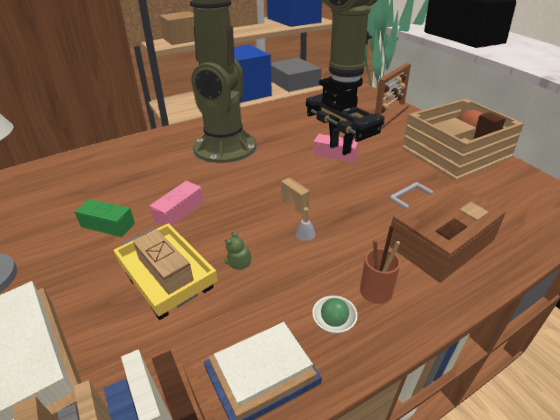

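View pics/e.png

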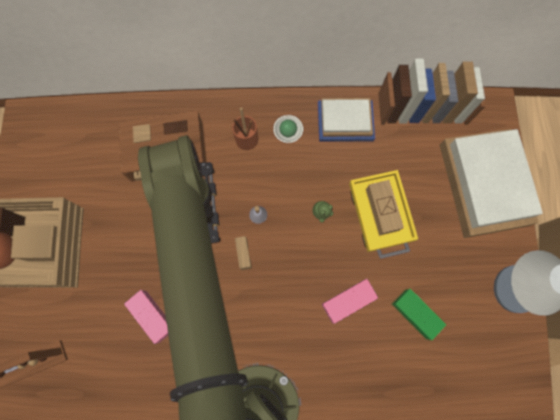

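The start and now crops show the front board 1–2 mm further in than at the start (rows 160–200 then, 157–197 now). The lighter box sits in the cart, the cart is unmoved, and all bystanders are in place. The arm is clear at z=0.19, so I'll hand in.

```bash
python3 -c "
from bench import ctrl
print(ctrl.close_job())"
```

```text
the job is handed in; nothing more can be done
None
```

I handed the job in at about 27 s. The heavier box is on the tray with the tray pushed home, and the lighter box is flat in the cart bed. The hand-in gives no verdict.

**Weighing:** the box that started farther from the robot read about 2.4 N when lifted, and the nearer one about 4.5 N. That matches the expected 0.2 kg difference. The farther box went into the cart and the nearer one onto the tray.

**Last checks:**
- **Tray:** pushing met a hard stop at about 20 N. The front board then showed 1–2 mm further in than at the start, so I take the tray as home. I pushed the tray about 0.14 m from where I loaded it.
- **Boxes:** the lighter box was centred in the cart bed. The heavier box lay flat in the tray before I pushed it in. Once home it was under the roof, and I could not see it again.
- **Rest of the shelf:** the cart, bell, frog, dish with its ball, arch, jar and look-alikes were where they started, and the arm was clear of everything.

No check failed or disagreed. In the last top view the arm hid most of the tray front, so that comparison rests on its left end only.

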